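# Load the sample-rack shuttle, brake on, and send it to the far end

## Task

The wheeled box on the bench track has rolled off its right-hand end: push it back fully home to the right-hand end and press its brake lever right down to lock it there before loading. Then, if a timer or a lidded dish has been left inside, take it out and put it down flat on the bench; stand every small tube rack from the bench upright on the floor of the box, and swing the lid fully shut, all with the brake still down. After that flick the brake lever up again, push the box fully to the left-hand end of the track, press the brake down to lock it there, and leave the bottle and the tape roll standing where they are.

Things in the scene. Friction and masses are not known exactly. Their poses are not given: they have to be found in the camera images.
- shuttle_floor (a point): Centre of the inner floor (36 mm above the bench) of the shuttle, a grey open-topped box on wheels. Axes: x across the track, away from the robot; y along the track to the left; z up; they turn with the track. Inside 146 mm (x) by 256 mm (y); walls 6 mm thick, rim 61 mm above the floor. No dividers: three racks fit side by side at y = -80, 0, +80 mm with their long side along x.
- shuttle (a joint): Travel of the shuttle along the track, m: 0 fully home at the right-hand end (-y), 0.18 fully at the left-hand end (+y), a stop at either end. It rolls at about 1 N plus 6 N per m/s and stays where it is left. With the brake down at an end, a pawl under the lever stands beyond the end of the catch bar and holds the shuttle there (about 4 mm play).
- push_post (a point): Grip point, 84 mm above the bench, on the upright black post (18 mm diameter, from 58 to 100 mm above the bench) at the front of the shuttle, 105 mm right of its middle and 22 mm in front of its front wall: pinch it or push against it to roll the shuttle.
- brake (a joint): Brake lever angle, rad: 0 up (released, raised 45 degrees above level, pointing towards the robot), 0.95 fully down (locked, 9 degrees below level). Stays where it is left (friction 0.16 N m, about 2 N at the pedal). It goes fully down only within about 4 mm of either end of the travel; in between, its pawl strikes the catch bar.
- brake_pedal (a point): Centre of the black rubber pedal at the end of the steel brake lever at the front of the shuttle, 80 mm left of its middle. Pedal 30 mm wide (along the track), 26 mm along the lever, 14 mm thick; about 123 mm above the bench when up, 46 mm when down. Press it from above to lock; to release, pinch it across its 30 mm width and lift it along the arc, or lift it from below.
- brake_hinge (a point): Middle of the brake lever's hinge axis, 60 mm above the bench, 10 mm in front of the shuttle's front wall; the axis is horizontal along the track (y of shuttle_floor). At joint value q the pedal lies from here 89 mm x cos(0.785 - q) towards the robot (-x of shuttle_floor) and 89 mm x sin(0.785 - q) up.
- lid (a joint): Lid angle, rad: 0 shut flat on the rim, 1.57 standing upright, 2.0 fully back. Stays where it is left (friction 0.32 N m; mass 0.22 kg).
- lid_hinge (a point): Middle of the lid's hinge axis, along the far rim of the shuttle (axis along y of shuttle_floor), 100 mm above the bench.
- lid_tab (a point): Point on the black pull tab at the free edge of the clear lid, 5 mm left of the shuttle's middle: tab 24 mm wide (along the track), 10 mm thick, 38 mm beyond the lid's edge; this point is 12 mm from its end. At lid angle q it lies 188 mm x cos(q) towards the robot from the hinge and 188 mm x sin(q) above it. Pinch it across its 24 mm width and swing it over along the arc.
- timer_mid (a point): Centre of the bench timer, a flat white box 62 (x) x 66 (y) x 20 mm high with a display and keys on top; 10 mm above its underside. In some starts it lies in the shuttle, in others it is absent. The bench in front of the right half of the track (170 mm in front of the track's middle line, 140 mm right of the track's middle) is free to put it down.
- dish_mid (a point): Centre of a small round clear lidded dish lying flat, 58 mm diameter where it is gripped (62 mm over all), 12 to 14 mm high; this point is 6 mm above its underside. In some starts it lies in the shuttle, in others it is absent (never together with the timer). It may be put down at the free place named for the timer.
- track: The fixed track on the bench, a grey plate 130 x 490 x 8 mm; origin at bench height in the middle of its length; x across it away from the robot, y along it to the left (turned up to 0.08 rad from world y). A steel catch bar 26 mm high runs along its front, 127 mm in front of the track's middle line.
- wash_bottle_mid (a point): Middle of a white bottle with screw cap, 50 mm diameter, 105 mm high, standing on the bench right of the track; to be left alone. To its right a tall fixed cabinet (about 0.5 m high) fills the worktop from x = 0.57 m and y = -0.28 m onwards: keep the wrist clear of it. This point is 50 mm above its underside.
- tape_mid (a point): Middle of a roll of tape, 94 mm diameter, 48 mm high, lying flat on the bench; to be left alone. This point is 24 mm above its underside.
- rack_1_mid (a point): Centre of a small tube rack, all alike: plastic stand 48 mm wide (its x) x 126 mm long (its y) x 54 mm high, one row of tubes, about 0.1 kg; 27 mm above its underside. Its top plate (41 to 45 mm above its underside) and bottom plate are 48 mm wide: grasp across the 48 mm, pads at the top plate. Two or three stand on the bench at the start, right or left in front of the track; the rest are absent.
- rack_2_mid (a point): Centre of a small tube rack, all alike: plastic stand 48 mm wide (its x) x 126 mm long (its y) x 54 mm high, one row of tubes, about 0.1 kg; 27 mm above its underside. Its top plate (41 to 45 mm above its underside) and bottom plate are 48 mm wide: grasp across the 48 mm, pads at the top plate. Two or three stand on the bench at the start, right or left in front of the track; the rest are absent.
- rack_3_mid (a point): Centre of a small tube rack, all alike: plastic stand 48 mm wide (its x) x 126 mm long (its y) x 54 mm high, one row of tubes, about 0.1 kg; 27 mm above its underside. Its top plate (41 to 45 mm above its underside) and bottom plate are 48 mm wide: grasp across the 48 mm, pads at the top plate. Two or three stand on the bench at the start, right or left in front of the track; the rest are absent.
Things that resemble listed ones, but are neither listed nor needed, are in the scene too. Of the things that look like the part that bears timer_mid, the larger one is meant.

How it is judged:
On the way, in this order (a step that is already met when the one before it is completed fails the run):
1. shuttle fully home at the right-hand end and brake lever down (value of joint shuttle below 0.008 m and value of joint brake above 0.75 rad), for 0.2 s.
2. brake still down and shuttle home: every rack stands in the shuttle, and what was left inside (timer or dish) lies on the bench (all of step 1 and x of rack_1_mid in the frame of shuttle_floor between -0.055 and 0.055 m and y of rack_1_mid in the frame of shuttle_floor between -0.115 and 0.115 m and z of rack_1_mid in the frame of shuttle_floor between 0.018 and 0.034 m and angle between each of rack_1_mid, rack_2_mid, rack_3_mid's own z axis and vertical below 0.12 rad and x of rack_2_mid in the frame of shuttle_floor between -0.055 and 0.055 m and y of rack_2_mid in the frame of shuttle_floor between -0.115 and 0.115 m and z of rack_2_mid in the frame of shuttle_floor between 0.018 and 0.034 m and x of rack_3_mid in the frame of shuttle_floor between -0.055 and 0.055 m and y of rack_3_mid in the frame of shuttle_floor between -0.115 and 0.115 m and z of rack_3_mid in the frame of shuttle_floor between 0.018 and 0.034 m and height (world z) of each of timer_mid, dish_mid below 0.019 m), for 0.2 s.
3. lid shut, brake still down, shuttle home (all of step 1 and value of joint lid below 0.05 rad), for 0.2 s.
4. brake lever up, lid shut (value of joint brake below 0.25 rad and value of joint lid below 0.05 rad), for 0.2 s.
5. shuttle at the left-hand end, lid shut (value of joint shuttle above 0.172 m and value of joint lid below 0.05 rad), for 0.1 s.
At the end, for the whole second after the job is handed in: Shuttle at the left-hand end (travel over 172 of 180 mm), brake lever down (over 0.75 rad), lid shut (under 0.05 rad), every rack present upright (within 0.12 rad) on the floor inside it, timer or dish (if there is one) lying flat on the bench, all at rest (all of step 5 and value of joint brake above 0.75 rad and x of rack_1_mid in the frame of shuttle_floor between -0.055 and 0.055 m and y of rack_1_mid in the frame of shuttle_floor between -0.115 and 0.115 m and z of rack_1_mid in the frame of shuttle_floor between 0.018 and 0.034 m and angle between each of rack_1_mid, rack_2_mid, rack_3_mid's own z axis and vertical below 0.12 rad and x of rack_2_mid in the frame of shuttle_floor between -0.055 and 0.055 m and y of rack_2_mid in the frame of shuttle_floor between -0.115 and 0.115 m and z of rack_2_mid in the frame of shuttle_floor between 0.018 and 0.034 m and x of rack_3_mid in the frame of shuttle_floor between -0.055 and 0.055 m and y of rack_3_mid in the frame of shuttle_floor between -0.115 and 0.115 m and z of rack_3_mid in the frame of shuttle_floor between 0.018 and 0.034 m and height (world z) of each of timer_mid, dish_mid below 0.019 m and velocity of joint shuttle below 0.02 m/s); the robot touches nothing.
It fails at once if the white bottle is moved more than 30 mm or tipped (distance of wash_bottle_mid from where it was at the start of the episode above 0.03 m or angle between wash_bottle_mid's own z axis and vertical above 0.5 rad).
It fails at once if the tape roll is moved more than 30 mm (distance of tape_mid from where it was at the start of the episode above 0.03 m).
Of rack_1, rack_2, rack_3 only 2 to 3 are there at a start; the rules pass over those that are not, and their reading is None.
Of timer, dish, pen_marker only 1 to 1 are there at a start; the rules pass over those that are not, and their reading is None.
At some moment in a run one of rack_1, rack_2, rack_3 may be knocked a few centimetres aside while the robot is not near it.
Once in a run the grip may slacken for a moment while it holds something.
It also fails if it takes over 210 s, if anything falls off the work surface, if the arm or the gripper's body presses on something with over 40 N, if the wrist force passes 120 N, or if a joint passes its speed limit or range.

## Robot

A 6-joint arm with a two-finger parallel gripper is mounted at the origin on a cart in front of the work surface, level with it; the furniture and walls round the work are solid. World frame = base frame: x ahead of the robot, y to its left, z up, the work surface at z = 0. Lengths are in m, angles in rad, forces in N, time in s.
With the tool pointing down it reaches from about 0.3 to 0.85 m from the base axis. Payload 5.4 kg.
Tool frame: the origin (TCP) lies at the centre of the arm's flange, where the gripper is bolted on; the fingertips stand 173 mm ahead of it and the grasp point (between the pads) lies 155 mm ahead of it; z points along the fingers, y is the direction in which the jaws open and shut (so a half turn about z gives the same grasp; the last joint's range is limited). The gripper opens to 85 mm and grips with 20 to 120 N. Pads are 22 mm wide; open, the fingers measure 114 mm over their backs; the gripper's body (76 mm by 85 mm) begins 54 mm behind the grasp point. The pads swing forward as they close: fully open they stand 13 mm farther back than shut.
Start: joints at [0.957, 0.158, 1.597, -0, 1.386, -0.21], TCP at [0.226, 0.529, 0.405] pointing down, gripper open.
Joint ranges: [-2.91, 2.91], [-0.94, 2.29], [0.18, 2.7], [-1.29, 4.43], [0.17, 2.64], [-3, 3]. Speed limits (rad/s): [2.57, 2.57, 3.14, 3.14, 3.14, 3.14].

## Interface

Orientations are given as a unit quaternion [x, y, z, w].
In Python, from plant import monitor, eyes, ticket gives the robot as it stands.
- The arm moves only by the tool send_rows, never from a script. Its argument "series" is a list of rows, each an object of numbers: "claw": the opening, from 0 (shut) to 1 (fully open); "tx", "ty", "tz": the shift along the tool's x, y, z in cm; "spin": the turn about the tool's z in rad. In form: [{"claw": .., "tx": .., "ty": .., "tz": .., "spin": ..}, ...]. A call has 1 to 20 rows; each row shifts and turns the commanded pose from where the row before left it, along the tool's axes as they then stand; what a row does not reach is not made up. A row lasts 1/8 s, in which the tool goes at most 62.5 mm and 10.7 degrees, less where a joint would pass 70% of its speed; a pose out of reach is approached as far as the arm can. A call is refused whole if a number of a shift passes 6.25 or a number of a turn 0.188, either way. A call with a gripper value outside its range is refused whole. The fingers move at their own pace and stop on an object; the grip force is fixed at half the most. Time passes only in rows, so rows that do not move let the fingers close. It gives the time, the measured TCP pose, the force and the opening at its end, in the units of the state.
- monitor.sense(): the state, without advancing time (a new reading comes with each control period).
- eyes.capture(name): name is "side" or "top" or "wrist"; returns a dict with "color" (384x512x3 uint8, red, green, blue), "fovy" (degrees; the focal length in pixels is half the picture's height over the tangent of half this angle, whatever the lens; pixels are square), "cx", "cy" (the principal point, pixels), "distortion" ([k1, k2, p1, p2, k3] as OpenCV has them; the pictures are not rectified), "R" (3x3) and "t" (3): a world point X has camera coordinates R X + t; the wrist camera has in their place "T_tool_cam" (4x4, takes a point from camera to tool coordinates, whose origin is the TCP and whose axes are the flange's). Camera axes: x right, y down, z forward; pixel columns grow to the right and rows downward; lengths in m; the calibration is good to about 2 mm. A picture is of the moment at which its call begins: read the wrist's pose just before it. There is no depth.
- ticket.sign_off(): hands the job in, once; it reports no verdict.
The state is a dict: "time": time; "qpos": joint angles; "qd": joint speeds; "joint_efforts": joint torques, N m; "ee_pos": TCP position; "eef_rot": TCP orientation; "ft_force": force on the tool from outside, world axes, zero at the start; "torque": the same for the moment, N m; "gripper_width": finger opening in m.
Only numpy, scipy, OpenCV 4.12 (cv2) and the standard library are available. Lean on these libraries where they do the work, as an engineer would, in place of code of your own. Each camera call takes 0.05 s, during which the arm holds its last target. There are 200 camera calls.

## Working session

There is one attempt and no reset: what is moved stays moved. The work goes in short steps, Python scripts to look and compute and a tool call to move; the robot and the scene stay as the last step left them, time stands still between calls to the robot, and variables do not carry over. Pictures are saved under pics/ and viewed, on a budget of 14 in all, crops included, one or two more only if the job needs it, and the job is handed in when it is done.

Besides the shell and the picture viewer there is one more tool, called after "Emit:" as name(argument=value, ...) on one line, values as JSON. send_rows: Moves the arm, as the interface text tells. Its arguments: {"type":"object","properties":{"series":{"type":"array"}},"required":["series"]}

```bash
ls; mkdir -p pics; python3 - <<'E'
from plant import monitor, eyes
import cv2,json
s=monitor.sense();print(s)
for n in("side","top"):
    d=eyes.capture(n);cv2.imwrite(f"pics/{n}0.png",d["color"][:,:,::-1])
    print(n,{k:(v.tolist() if hasattr(v,'tolist') else v) for k,v in d.items() if k!="color"})
    cv2.imwrite(f"pics/{n}0b.png",cv2.resize(d["color"][:,:,::-1],(800,600),interpolation=cv2.INTER_CUBIC))
d=eyes.capture("wrist");print({k:(v.tolist() if hasattr(v,'tolist') else v) for k,v in d.items() if k!="color"})
E
```

```text
pics
{'time': 0.0, 'qpos': array([ 9.56920870e-01,  1.59049810e-01,  1.59825938e+00, -1.33216153e-05,
        1.38621255e+00, -2.10119757e-01]), 'qd': array([ 0.0006743 , -0.00148833,  0.00115035,  0.00119579, -0.00050504,
        0.00054713]), 'joint_efforts': array([ 1.54401965e-05, -3.96001875e+01, -3.31429946e+01, -3.15274756e-04,
        8.47473362e-03,  1.25144857e-05]), 'ee_pos': array([0.22576486, 0.52851114, 0.40370257]), 'eef_rot': array([ 2.00508100e-01,  9.79691570e-01, -8.86455613e-04, -3.80244112e-04]), 'ft_force': array([0.15012043, 0.15134415, 0.43963544]), 'torque': array([0.00093225, 0.01195545, 0.0267997 ]), 'gripper_width': 0.08544894413612321}
side {'fovy': 52.47836548720091, 'cx': 249.84073951852972, 'cy': 191.32640762914477, 'distortion': [-0.05457791803213367, 0.0, 0.0, 0.0, 0.0], 'R': [[0.8074715741308391, -0.5898964076965798, -0.003447485654136541], [-0.3335466030606519, -0.45173484160698724, -0.8274553138780427], [0.4865555678001896, 0.6692965419490681, -0.5615209865870149]], 't': [-0.4975255315771308, 0.2473955497841897, 0.9318123272027506]}
top {'fovy': 45.37429203428933, 'cx': 258.0523690360825, 'cy': 185.44833615258096, 'distortion': [-0.02541411612364693, 0.0, 0.0, 0.0, 0.0], 'R': [[0.011067912322552423, -0.9998948277891965, -0.009372015644119214], [-0.9827158736165017, -0.009144743052567633, -0.1848942546880754], [0.1847891042755949, 0.011256421941089402, -0.9827137324297995]], 't': [-0.03419576700400804, 0.5707150155747623, 1.3268739061882062]}
{'fovy': 71.53483512910032, 'cx': 256.78421180077515, 'cy': 188.0790481134142, 'distortion': [-0.06338722143041638, 0.0, 0.0, 0.0, 0.0], 'T_tool_cam': [[-0.00030395524055530177, -0.9513393022399813, -0.3081451599891759, 0.0797557198850188], [0.9999997573635437, -0.0004823113585643977, 0.0005026416268224316, -0.0005156540874535764], [-0.0006268046452874983, -0.30814493244137, 0.9513392180114503, 0.03062112461145744], [0.0, 0.0, 0.0, 1.0]]}
```

View pics/top0b.png

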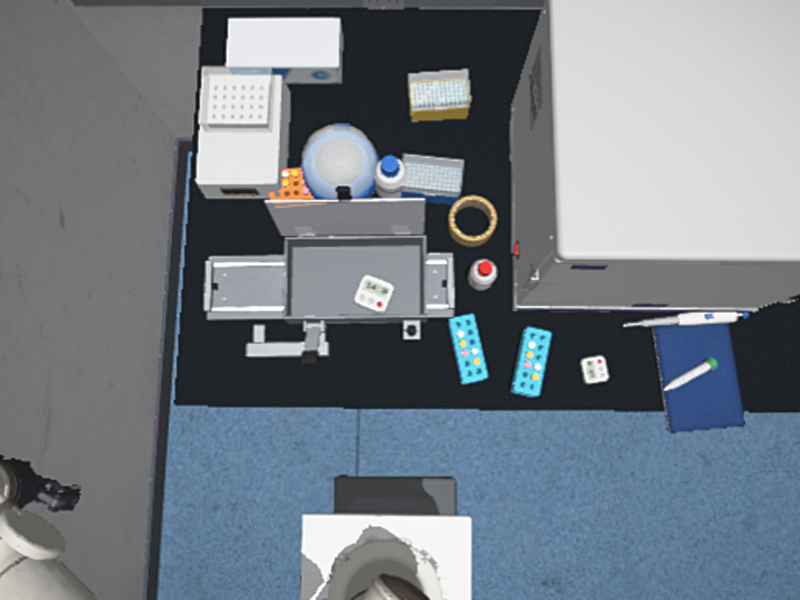

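View pics/side0b.png

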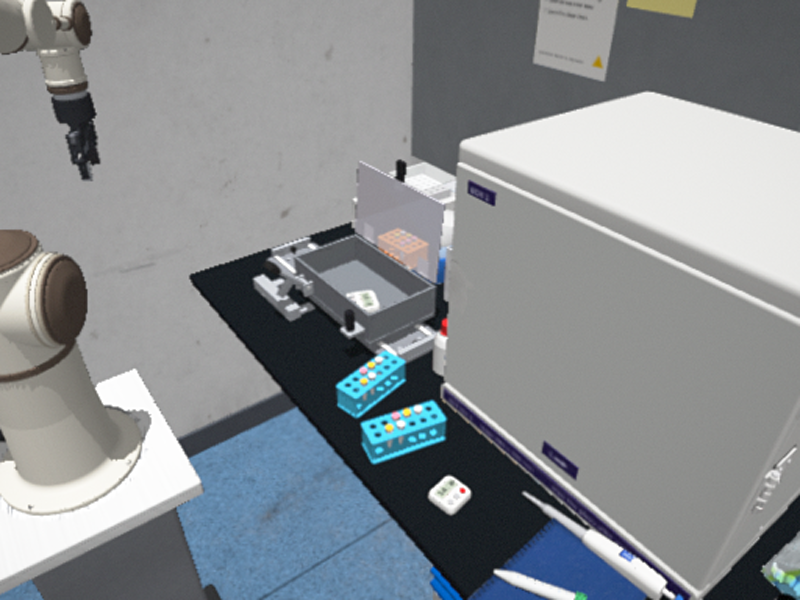

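The top view shows the box at (285–425, 238–320), the post at (411,329), the pedal at (316,340), two blue racks at (468,350) and (532,362), the white timer in the box at (375,293), and the lid roughly upright. I'll enlarge it next.

```bash
cat > h.py <<'E'
import numpy as np, cv2, json
from scipy.spatial.transform import Rotation as Ro
from plant import monitor, eyes
def cam(name):
    s=monitor.sense(); d=eyes.capture(name)
    f=d["color"].shape[0]/2/np.tan(np.radians(d["fovy"])/2)
    K=np.array([[f,0,d["cx"]],[0,f,d["cy"]],[0,0,1.]])
    if "R" in d: R,t=np.array(d["R"]),np.array(d["t"])
    else:
        T=np.eye(4);T[:3,:3]=Ro.from_quat(s["eef_rot"]).as_matrix();T[:3,3]=s["ee_pos"]
        M=np.linalg.inv(T@np.array(d["T_tool_cam"]));R,t=M[:3,:3],M[:3,3]
    return dict(img=np.ascontiguousarray(d["color"][:,:,::-1]),K=K,D=np.array(d["distortion"]),R=R,t=t)
def save(c,fn): np.savez(fn,**c)
def load(fn): return dict(np.load(fn))
def ray(c,u,v,z):
    p=cv2.undistortPoints(np.array([[[u,v]]],float),c["K"],c["D"])[0,0]
    d=c["R"].T@np.array([p[0],p[1],1]); o=-c["R"].T@c["t"]
    return o+d*(z-o[2])/d[2]
def proj(c,X):
    return cv2.projectPoints(np.atleast_2d(np.array(X,float)),cv2.Rodrigues(c["R"])[0],c["t"],c["K"],c["D"])[0][:,0]
def crop(c,u0,v0,u1,v1,k,fn):
    cv2.imwrite(fn,cv2.resize(c["img"][v0:v1,u0:u1],None,fx=k,fy=k,interpolation=cv2.INTER_CUBIC))
def yaw(): # heading of tool y (jaw) and x
    s=monitor.sense();R=Ro.from_quat(s["eef_rot"]).as_matrix();return s,R
E
python3 - <<'E'
from h import *
c=cam("top");save(c,"top0.npz")
crop(c,122,115,362,265,3.3333,"pics/top0c.png")
E
```

```text
(no output)
```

View pics/top0c.png

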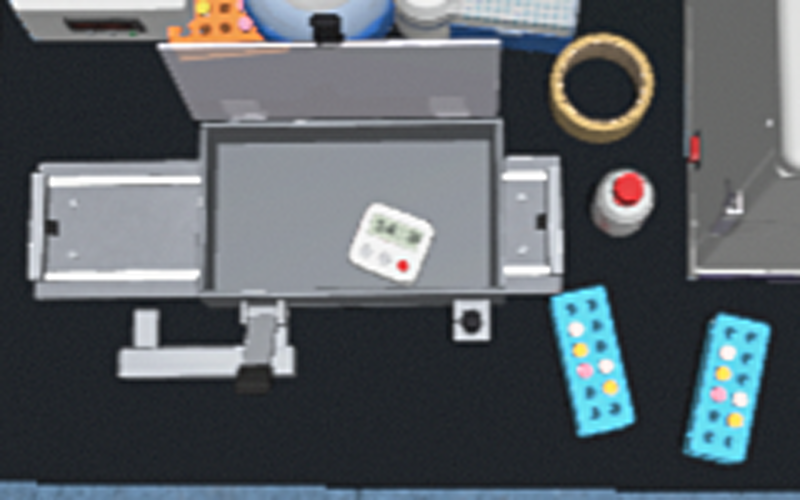

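```bash
python3 - <<'E'
from h import *
c=load("top0.npz")
np.set_printoptions(precision=4,suppress=True)
P=lambda n,x,y,z:print(n,ray(c,122+x/3.33333,115+y/3.33333,z))
for n,x,y,z in [("tLF",37,298,.008),("tRF",562,291,.008),("tLB",40,165,.008),("tRB",560,158,.008),
("rimLB",201,122,.097),("rimRB",503,119,.097),("rimLF",203,296,.097),("rimRF",503,291,.097),("flLB",217,141,.036),("flRB",491,139,.036),
("post",471,321,.1),("pedal",253,376,.123),("tim",391,243,.056),("timk1",378,203,.056),("timk2",433,235,.056),("timk3",352,252,.056),("timk4",410,284,.056),("bottle",629,187,.105),
("r1",552,297,.05),("r1",603,287,.05),("r1",634,424,.05),("r1",580,436,.05),
("r2",714,314,.05),("r2",770,322,.05),("r2",744,462,.05),("r2",685,453,.05),("edge",10,484,0),("edgeR",700,488,0),
("cabF",690,275,0),("barL",118,375,.026),("barR",293,375,.026),("lidtab",326,28,.28)]:P(n,x,y,z)
E
```

```text
tLF [0.5162 0.3581 0.008 ]
tRF [ 0.5276 -0.1287  0.008 ]
tLB [0.6429 0.3631 0.008 ]
tRB [ 0.6539 -0.1271  0.008 ]
rimLB [0.6625 0.1961 0.097 ]
rimRB [ 0.6674 -0.0715  0.097 ]
rimLF [0.5067 0.1879 0.097 ]
rimRF [ 0.5137 -0.0723  0.097 ]
flLB [0.6606 0.1917 0.036 ]
flRB [ 0.6646 -0.0618  0.036 ]
post [ 0.4869 -0.0448  0.1   ]
pedal [0.4354 0.1383 0.123 ]
tim [0.5625 0.0277 0.056 ]
timk1 [0.5991 0.0401 0.056 ]
timk2 [ 0.5702 -0.01    0.056 ]
timk3 [0.5539 0.0626 0.056 ]
timk4 [0.5254 0.01   0.056 ]
bottle [ 0.6051 -0.1814  0.105 ]
r1 [ 0.5157 -0.1172  0.05  ]
r1 [ 0.5252 -0.163   0.05  ]
r1 [ 0.4032 -0.1895  0.05  ]
r1 [ 0.3922 -0.1418  0.05  ]
r2 [ 0.5018 -0.262   0.05  ]
r2 [ 0.495  -0.3119  0.05  ]
r2 [ 0.3709 -0.2858  0.05  ]
r2 [ 0.3783 -0.2341  0.05  ]
edge [0.3456 0.3749 0.    ]
edgeR [ 0.3491 -0.2542  0.    ]
cabF [ 0.545  -0.2484  0.    ]
barL [0.4439 0.2748 0.026 ]
barR [0.4457 0.1158 0.026 ]
lidtab [0.6897 0.0692 0.28  ]
```

```bash
cat >> h.py <<'E'
A=0.0236; T0=np.array([0.585,0.116])
def loc(x,y): # track frame -> world
    return T0+np.array([[np.cos(A),-np.sin(A)],[np.sin(A),np.cos(A)]])@[x,y]
def go(x,y,z,yaw):
    """TCP target, jaw axis yawed `yaw` from world y; spin first, then shift (cm)"""
    s,R=yaw_();cur=np.arctan2(-R[0,1],R[1,1]); sp=-(yaw-cur)
    d=np.array([x,y,z])-s["ee_pos"];c,n=np.cos(yaw),np.sin(yaw)
    print("yaw %.3f spin %.3f | tx %.2f ty %.2f tz %.2f | F %s w %.4f t %.1f p %s"%(cur,sp,-100*(c*d[0]+n*d[1]),100*(-n*d[0]+c*d[1]),-100*d[2],np.round(s["ft_force"],1),s["gripper_width"],s["time"],np.round(s["ee_pos"],4)))
yaw_=yaw
E
python3 -c "
from h import *
go(.483,-.010,.239,A)"
```

```text
yaw -0.404 spin -0.427 | tx -24.44 ty -54.45 tz 16.51 | F [-0.6  0.7  0. ] w 0.0855 t 0.2 p [0.2259 0.5286 0.4041]
```

Emit:
send_rows(series=[{"claw": 0,"spin": -0.142},{"claw": 0,"spin": -0.142},{"claw": 0,"spin": -0.143},{"claw": 0,"tx": -1.75,"ty": -3.89},{"claw": 0,"tx": -1.75,"ty": -3.89},{"claw": 0,"tx": -1.75,"ty": -3.89},{"claw": 0,"tx": -1.75,"ty": -3.89},{"claw": 0,"tx": -1.75,"ty": -3.89},{"claw": 0,"tx": -1.75,"ty": -3.89},{"claw": 0,"tx": -1.75,"ty": -3.89},{"claw": 0,"tx": -1.75,"ty": -3.89},{"claw": 0,"tx": -1.75,"ty": -3.89},{"claw": 0,"tx": -1.75,"ty": -3.89},{"claw": 0,"tx": -1.75,"ty": -3.89},{"claw": 0,"tx": -1.75,"ty": -3.89},{"claw": 0,"tx": -1.75,"ty": -3.89},{"claw": 0,"tx": -1.75,"ty": -3.89},{"claw": 0},{"claw": 0}])

```text
schema error: expected keys claw, tx, ty, tz, spin
```

```bash
python3 -c "
from h import *
go(.483,-.010,.239,A)
c=cam('wrist');save(c,'w1.npz');cv2.imwrite('pics/w1.png',cv2.resize(c['img'],(800,600)))"
```

```text
yaw -0.404 spin -0.427 | tx -24.44 ty -54.45 tz 16.51 | F [-0.6  0.7  0. ] w 0.0855 t 0.2 p [0.2259 0.5286 0.4041]
```

View pics/w1.png

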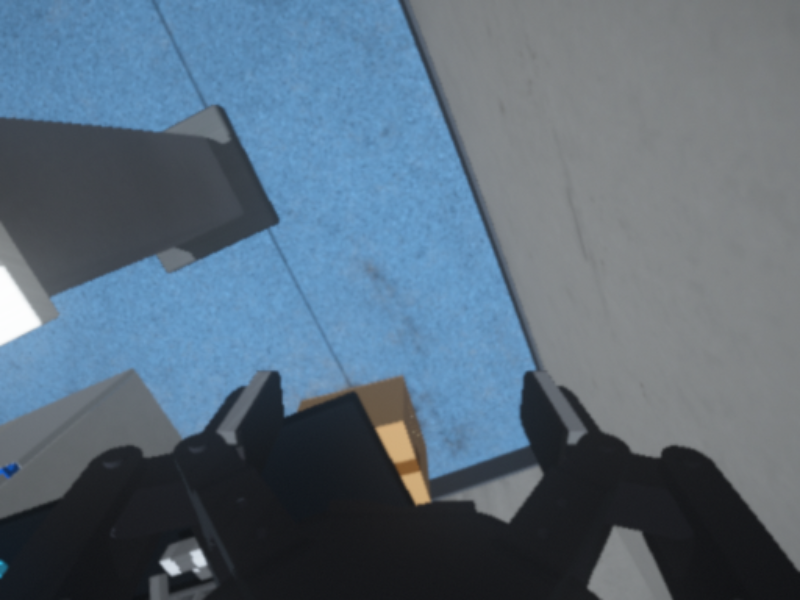

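The move was refused because every key is required. That picture shows only floor under the start pose.

Emit:
send_rows(series=[{"claw": 0,"tx": 0,"ty": 0,"tz": 0,"spin": -0.142},{"claw": 0,"tx": 0,"ty": 0,"tz": 0,"spin": -0.142},{"claw": 0,"tx": 0,"ty": 0,"tz": 0,"spin": -0.143},{"claw": 0,"tx": -1.75,"ty": -3.89,"tz": 0,"spin": 0},{"claw": 0,"tx": -1.75,"ty": -3.89,"tz": 0,"spin": 0},{"claw": 0,"tx": -1.75,"ty": -3.89,"tz": 0,"spin": 0},{"claw": 0,"tx": -1.75,"ty": -3.89,"tz": 0,"spin": 0},{"claw": 0,"tx": -1.75,"ty": -3.89,"tz": 0,"spin": 0},{"claw": 0,"tx": -1.75,"ty": -3.89,"tz": 0,"spin": 0},{"claw": 0,"tx": -1.75,"ty": -3.89,"tz": 0,"spin": 0},{"claw": 0,"tx": -1.75,"ty": -3.89,"tz": 0,"spin": 0},{"claw": 0,"tx": -1.75,"ty": -3.89,"tz": 0,"spin": 0},{"claw": 0,"tx": -1.75,"ty": -3.89,"tz": 0,"spin": 0},{"claw": 0,"tx": -1.75,"ty": -3.89,"tz": 0,"spin": 0},{"claw": 0,"tx": -1.75,"ty": -3.89,"tz": 0,"spin": 0},{"claw": 0,"tx": -1.75,"ty": -3.89,"tz": 0,"spin": 0},{"claw": 0,"tx": -1.75,"ty": -3.89,"tz": 0,"spin": 0},{"claw": 0,"tx": 0,"ty": 0,"tz": 0,"spin": 0}])

```text
time: 2.5
ee_pos: [0.4842, -0.0122, 0.4046]
eef_rot: [-0.01, 1.0, -0.0, -0.0]
ft_force: [-0.8, 0.7, 0.1]
gripper_width: 0.0
```

```bash
python3 -c "
from h import *
go(.483,-.010,.239,A)"
```

```text
yaw 0.020 spin -0.004 | tx 0.11 ty 0.22 tz 16.56 | F [-0.8  0.7  0.1] w 0.0000 t 2.5 p [ 0.4842 -0.0122  0.4046]
```

Emit:
send_rows(series=[{"claw": 0,"tx": 0.1,"ty": 0.2,"tz": 4,"spin": -0.004},{"claw": 0,"tx": 0,"ty": 0,"tz": 4,"spin": 0},{"claw": 0,"tx": 0,"ty": 0,"tz": 4,"spin": 0},{"claw": 0,"tx": 0,"ty": 0,"tz": 3,"spin": 0},{"claw": 0,"tx": 0,"ty": 0,"tz": 1.56,"spin": 0},{"claw": 0,"tx": 0,"ty": 0,"tz": 0,"spin": 0},{"claw": 0,"tx": 0,"ty": -0.7,"tz": 0,"spin": 0},{"claw": 0,"tx": 0,"ty": -0.7,"tz": 0,"spin": 0},{"claw": 0,"tx": 0,"ty": -0.7,"tz": 0,"spin": 0},{"claw": 0,"tx": 0,"ty": -0.7,"tz": 0,"spin": 0},{"claw": 0,"tx": 0,"ty": -0.7,"tz": 0,"spin": 0}])

```text
time: 3.88
ee_pos: [0.4835, -0.0436, 0.2393]
eef_rot: [-0.013, 1.0, -0.0, 0.0]
ft_force: [0.7, 1.3, 1.0]
gripper_width: -0.0001
```

Emit:
send_rows(series=[{"claw": 0,"tx": 0,"ty": -0.5,"tz": 0,"spin": 0},{"claw": 0,"tx": 0,"ty": -0.3,"tz": 0,"spin": 0},{"claw": 0,"tx": 0,"ty": 0,"tz": 0,"spin": 0}])

```text
time: 4.25
ee_pos: [0.4836, -0.0513, 0.239]
eef_rot: [-0.014, 1.0, -0.0, -0.0]
ft_force: [-0.2, -0.7, -0.6]
gripper_width: 0.0001
```

Emit:
send_rows(series=[{"claw": 0,"tx": 0,"ty": -0.3,"tz": 0,"spin": 0},{"claw": 0,"tx": 0,"ty": -0.3,"tz": 0,"spin": 0},{"claw": 0,"tx": 0,"ty": 0,"tz": 0,"spin": 0}])

```text
time: 4.62
ee_pos: [0.4837, -0.0561, 0.2389]
eef_rot: [-0.013, 1.0, 0.002, -0.0]
ft_force: [0.6, 7.2, 2.3]
gripper_width: 0.0005
```

Emit:
send_rows(series=[{"claw": 0,"tx": 0,"ty": -0.3,"tz": 0,"spin": 0},{"claw": 0,"tx": 0,"ty": -0.2,"tz": 0,"spin": 0},{"claw": 0,"tx": 0,"ty": 0,"tz": 0,"spin": 0}])

```text
time: 5.0
ee_pos: [0.4837, -0.0581, 0.2389]
eef_rot: [-0.013, 1.0, 0.006, -0.0]
ft_force: [2.0, 26.8, 7.1]
gripper_width: 0.0002
```

Emit:
send_rows(series=[{"claw": 0,"tx": 0,"ty": 0.6,"tz": 0,"spin": 0},{"claw": 0,"tx": 0,"ty": 0,"tz": -4,"spin": 0},{"claw": 0,"tx": 0,"ty": 0,"tz": -5,"spin": 0},{"claw": 0,"tx": 0,"ty": 0,"tz": 0,"spin": 0}])

```text
time: 5.5
ee_pos: [0.4854, -0.0568, 0.3337]
eef_rot: [-0.014, 1.0, -0.002, 0.004]
ft_force: [-0.1, 0.8, -1.0]
gripper_width: 0.0001
```

```bash
python3 -c "
from h import *
p=loc(-.157,-.01);print(p);go(*p,.325,A)"
```

```text
[0.4282797  0.10229793]
yaw 0.027 spin 0.004 | tx 5.33 ty 16.04 tz 0.87 | F [-0.1  0.8 -1. ] w 0.0001 t 5.5 p [ 0.4854 -0.0568  0.3337]
```

Emit:
send_rows(series=[{"claw": 0,"tx": 1.33,"ty": 4.0,"tz": 0.2,"spin": 0.004},{"claw": 0,"tx": 1.33,"ty": 4.0,"tz": 0.2,"spin": 0},{"claw": 0,"tx": 1.33,"ty": 4.0,"tz": 0.2,"spin": 0},{"claw": 0,"tx": 1.33,"ty": 4.0,"tz": 0.2,"spin": 0},{"claw": 0,"tx": 0,"ty": 0,"tz": 0,"spin": 0},{"claw": 0,"tx": 0.2,"ty": 0,"tz": 1.2,"spin": 0},{"claw": 0,"tx": 0.4,"ty": 0,"tz": 1.2,"spin": 0},{"claw": 0,"tx": 0.4,"ty": 0,"tz": 1.2,"spin": 0},{"claw": 0,"tx": 0.4,"ty": 0,"tz": 1.2,"spin": 0},{"claw": 0,"tx": 0.3,"ty": 0,"tz": 1.2,"spin": 0},{"claw": 0,"tx": 0.2,"ty": 0,"tz": 1.2,"spin": 0},{"claw": 0,"tx": 0,"ty": 0,"tz": 1.2,"spin": 0},{"claw": 0,"tx": 0,"ty": 0,"tz": 0,"spin": 0}])

```text
time: 7.12
ee_pos: [0.4075, 0.1022, 0.2361]
eef_rot: [-0.012, 1.0, 0.0, -0.001]
ft_force: [-0.6, 0.1, -0.0]
gripper_width: -0.0002
```

Emit:
send_rows(series=[{"claw": 0,"tx": 0,"ty": 0,"tz": 0.6,"spin": 0},{"claw": 0,"tx": 0,"ty": 0,"tz": 0.5,"spin": 0},{"claw": 0,"tx": 0,"ty": 0,"tz": 0,"spin": 0}])

```text
time: 7.5
ee_pos: [0.4081, 0.1022, 0.2262]
eef_rot: [-0.012, 1.0, -0.0, 0.0]
ft_force: [0.4, -0.1, 0.2]
gripper_width: 0.0001
```

Emit:
send_rows(series=[{"claw": 0,"tx": 0,"ty": 0,"tz": 0.4,"spin": 0},{"claw": 0,"tx": 0,"ty": 0,"tz": 0.3,"spin": 0},{"claw": 0,"tx": 0,"ty": 0,"tz": 0,"spin": 0}])

```text
time: 7.88
ee_pos: [0.409, 0.1023, 0.2236]
eef_rot: [-0.012, 1.0, -0.0, -0.001]
ft_force: [-19.8, -0.3, 48.5]
gripper_width: 0.0004
```

```bash
python3 -c "
from h import *
go(0,0,0,A)
c=cam('side');save(c,'s1.npz');crop(c,130,90,310,225,4.4,'pics/s1.png')"
```

```text
yaw 0.024 spin 0.001 | tx 41.13 ty -9.26 tz 22.36 | F [-19.8  -0.3  48.5] w 0.0004 t 7.9 p [0.409  0.1023 0.2236]
```

View pics/s1.png

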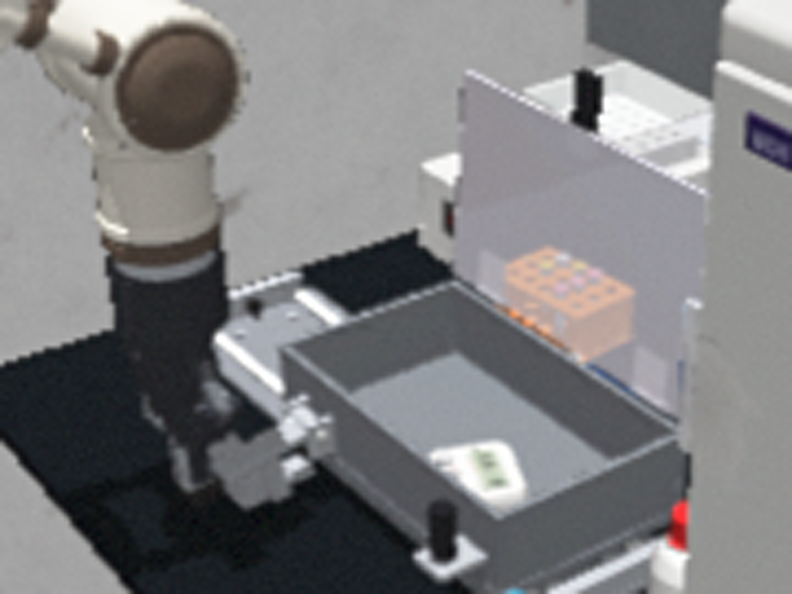

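The fingers press at 48 N with the lever level, so the brake is down. The timer lies in the box's right half.

Emit:
send_rows(series=[{"claw": 0,"tx": 0,"ty": 0,"tz": -4,"spin": 0},{"claw": 0,"tx": 0,"ty": 0,"tz": -5,"spin": 0},{"claw": 0.5,"tx": 0,"ty": 2,"tz": -5,"spin": 0},{"claw": 1,"tx": 0,"ty": 4,"tz": -3,"spin": 0},{"claw": 1,"tx": 0,"ty": 4,"tz": 0,"spin": 0},{"claw": 1,"tx": 0,"ty": 4,"tz": 0,"spin": 0},{"claw": 1,"tx": 0,"ty": 0,"tz": 0,"spin": 0}])

```text
time: 8.8
ee_pos: [0.4038, 0.2439, 0.3887]
eef_rot: [-0.013, 1.0, 0.0, -0.001]
ft_force: [0.2, -0.5, -0.0]
gripper_width: 0.0854
```

```bash
python3 -c "
from h import *
c=cam('top');save(c,'top1.npz');crop(c,172,115,372,265,4,'pics/top1.png')"
```

```text
(no output)
```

View pics/top1.png

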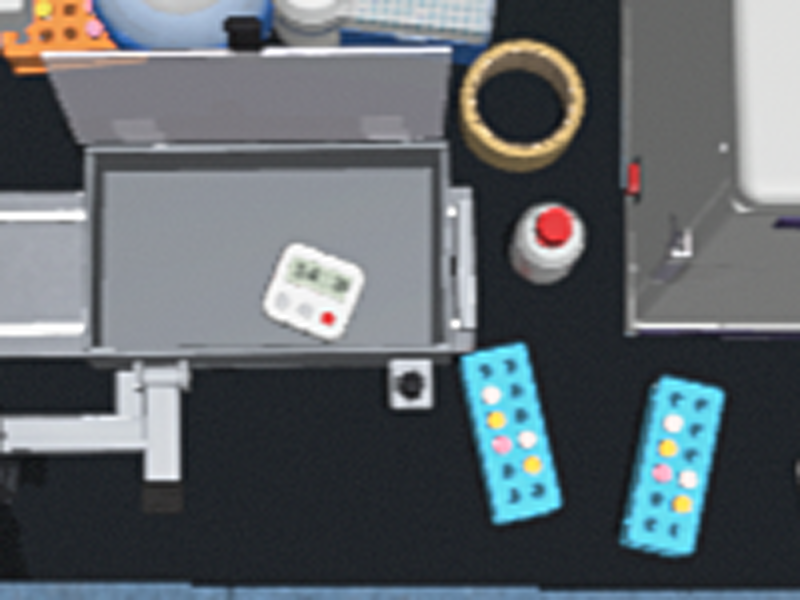

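```bash
cat >> h.py <<'E'
def rect(c,mask,roi,z):
    u0,v0,u1,v1=roi;m=np.zeros(mask.shape,np.uint8);m[v0:v1,u0:u1]=mask[v0:v1,u0:u1]
    cs=max(cv2.findContours(m,0,2)[0],key=cv2.contourArea)
    W=np.array([ray(c,*p[0],z)[:2] for p in cv2.convexHull(cs).astype(float)],np.float32)
    (x,y),wh,a=cv2.minAreaRect(W*1000);print("centre",round(x/1000,4),round(y/1000,4),"wh",np.round(wh,1),"ang",round(np.radians(a),3), round(np.radians(a)-np.pi/2,3))
def white(c): h=cv2.cvtColor(c["img"],cv2.COLOR_BGR2HSV);return ((h[...,2]>190)&(h[...,1]<60)).astype(np.uint8)
def cyan(c): h=cv2.cvtColor(c["img"],cv2.COLOR_BGR2HSV);return ((h[...,0]>85)&(h[...,0]<105)&(h[...,1]>120)&(h[...,2]>120)).astype(np.uint8)
E
python3 - <<'E'
from h import *
c=load("top1.npz")
rect(c,white(c),(235,172,266,203),.056)
rect(c,cyan(c),(280,195,316,250),.045)
rect(c,cyan(c),(322,200,358,258),.045)
# rack side view check
print(ray(c,172+410/4,115+383/4,.1), ray(c,172+245/4,115+30/4,.28))
s=load("s1.npz")
print("tab proj side for q:")
for q in (1.5,1.6,1.7,1.8,1.9): 
    p=loc(.079-.188*np.cos(q),-.085);X=[*p,.1+.188*np.sin(q)]
    a,b=proj(s,X)[0];t=proj(c,X)[0];print(q,(a-130)*4.4,(b-90)*4.4,(t-[172,115])*4,X)
p=loc(.079,-.09);print(p)
E
```

```text
centre 0.5649 -0.0046 wh [63.5 58.6] ang 1.196 -0.374
centre 0.4613 -0.1518 wh [129.4  52.3] ang 0.21 -1.36
centre 0.4372 -0.2726 wh [ 53.4 130.3] ang 1.35 -0.221
[ 0.48875761 -0.07693853  0.1       ] [0.69242229 0.03460878 0.28      ]
tab proj side for q:
1.5 541.6240406132946 102.28228400757853 [246.12582915  86.13253874] [np.float64(0.6526889242029841), np.float64(0.032574078956345065), np.float64(0.2875290574815622)]
1.6 564.279475984564 94.77881131070694 [246.01850026  57.53820048] [np.float64(0.6714717964407583), np.float64(0.03301743705512185), np.float64(0.28791983737180293)]
1.7 586.4504143209999 90.10105698241223 [246.09490123  30.12481846] [np.float64(0.6901998345810223), np.float64(0.03345950082889272), np.float64(0.2864329843650641)]
1.8 607.8760388100699 88.22925417352825 [246.35142453   4.27539881] [np.float64(0.7086859142573452), np.float64(0.033895853322557026), np.float64(0.2830833546051007)]
1.9 628.3203251941609 89.10321083987465 [246.78112036 -19.66711622] [np.float64(0.7267453286722864), np.float64(0.03432213464623701), np.float64(0.2779044164852339)]
[0.6661018  0.02788929]
```

The picture shows the lever level, the box home, the timer at (314,291) and the racks at (511,433) and (672,466).

```bash
python3 -c "
from h import *
go(.567,-.0046,.30,-.374)"
```

```text
yaw 0.026 spin 0.400 | tx -24.21 ty -17.08 tz 8.86 | F [ 0.1  0.1 -0.7] w 0.0855 t 8.8 p [0.404  0.2428 0.3886]
```

Emit:
send_rows(series=[{"claw": 1,"tx": 0,"ty": 0,"tz": 0,"spin": 0.1333},{"claw": 1,"tx": 0,"ty": 0,"tz": 0,"spin": 0.1333},{"claw": 1,"tx": 0,"ty": 0,"tz": 0,"spin": 0.1333},{"claw": 1,"tx": -3.03,"ty": -2.135,"tz": 0,"spin": 0},{"claw": 1,"tx": -3.03,"ty": -2.135,"tz": 0,"spin": 0},{"claw": 1,"tx": -3.03,"ty": -2.135,"tz": 0,"spin": 0},{"claw": 1,"tx": -3.03,"ty": -2.135,"tz": 0,"spin": 0},{"claw": 1,"tx": -3.03,"ty": -2.135,"tz": 0,"spin": 0},{"claw": 1,"tx": -3.03,"ty": -2.135,"tz": 0,"spin": 0},{"claw": 1,"tx": -3.03,"ty": -2.135,"tz": 0,"spin": 0},{"claw": 1,"tx": -3.03,"ty": -2.135,"tz": 0,"spin": 0},{"claw": 1,"tx": 0,"ty": 0,"tz": 3,"spin": 0},{"claw": 1,"tx": 0,"ty": 0,"tz": 3,"spin": 0},{"claw": 1,"tx": 0,"ty": 0,"tz": 2.86,"spin": 0},{"claw": 1,"tx": 0,"ty": 0,"tz": 0,"spin": 0}])

```text
time: 10.72
ee_pos: [0.5655, -0.0067, 0.2978]
eef_rot: [0.188, 0.982, -0.0, -0.003]
ft_force: [-0.2, 0.2, 0.9]
gripper_width: 0.0855
```

```bash
python3 -c "
from h import *
go(.567,-.0046,.206,-.374)
c=cam('wrist');save(c,'w2.npz');cv2.imwrite('pics/w2.png',c['img'])"
```

```text
yaw -0.378 spin -0.004 | tx -0.06 ty 0.25 tz 9.18 | F [-0.2  0.2  0.9] w 0.0855 t 10.7 p [ 0.5655 -0.0067  0.2978]
```

View pics/w2.png

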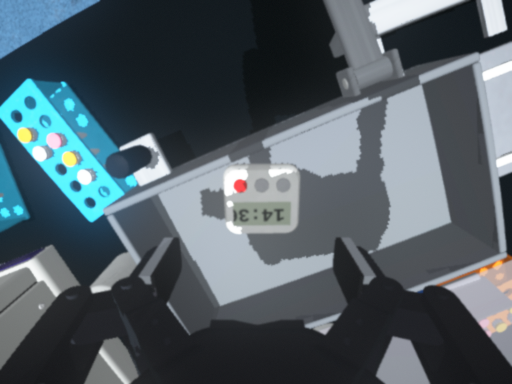

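Timer is aligned with the jaws, centred at (262,199).

```bash
python3 -c "
from h import *
c=load('w2.npz');p=ray(c,262,199,.056);print(p);go(p[0],p[1],.206,-.374)"
```

```text
[ 0.56391275 -0.00210394  0.056     ]
yaw -0.378 spin -0.004 | tx 0.40 ty 0.33 tz 9.38 | F [0.  0.1 0.1] w 0.0855 t 10.8 p [ 0.5664 -0.0067  0.2998]
```

Emit:
send_rows(series=[{"claw": 1,"tx": 0.1,"ty": 0.3,"tz": 3,"spin": -0.004},{"claw": 1,"tx": 0,"ty": 0,"tz": 3,"spin": 0},{"claw": 1,"tx": 0,"ty": 0,"tz": 2,"spin": 0},{"claw": 1,"tx": 0,"ty": 0,"tz": 1.2,"spin": 0},{"claw": 1,"tx": 0,"ty": 0,"tz": 0,"spin": 0}])

```text
time: 11.4
ee_pos: [0.5674, -0.0029, 0.2089]
eef_rot: [0.185, 0.983, -0.0, 0.0]
ft_force: [-0.7, -0.6, -0.4]
gripper_width: 0.0856
```

Emit:
send_rows(series=[{"claw": 0.5,"tx": 0,"ty": 0,"tz": 0,"spin": 0},{"claw": 0.5,"tx": 0,"ty": 0,"tz": 0,"spin": 0},{"claw": 0.5,"tx": 0,"ty": 0,"tz": 0,"spin": 0},{"claw": 0.5,"tx": 0,"ty": 0,"tz": 0,"spin": 0}])

```text
time: 11.9
ee_pos: [0.5683, -0.0029, 0.2109]
eef_rot: [0.185, 0.983, -0.0, 0.002]
ft_force: [-0.7, 0.4, 5.8]
gripper_width: 0.0627
```

Emit:
send_rows(series=[{"claw": 0.5,"tx": 0,"ty": 0,"tz": -1,"spin": 0},{"claw": 0.5,"tx": 0,"ty": 0,"tz": -3,"spin": 0},{"claw": 0.5,"tx": 0,"ty": 0,"tz": -3,"spin": 0},{"claw": 0.5,"tx": 0,"ty": 0,"tz": -3,"spin": 0},{"claw": 0.5,"tx": 0,"ty": 0,"tz": 0,"spin": 0}])

```text
time: 12.52
ee_pos: [0.5683, -0.0029, 0.3122]
eef_rot: [0.185, 0.983, -0.0, 0.003]
ft_force: [1.1, -0.4, -1.6]
gripper_width: 0.0632
```

```bash
python3 -c "
from h import *
p=loc(-.175,-.14);print(p);go(*p,.2,-.2)"
```

```text
[ 0.41335243 -0.02809063]
yaw -0.373 spin -0.173 | tx 14.69 ty -5.55 tz 11.22 | F [ 1.1 -0.4 -1.6] w 0.0632 t 12.5 p [ 0.5683 -0.0029  0.3122]
```

Emit:
send_rows(series=[{"claw": 0.5,"tx": 0,"ty": 0,"tz": -1,"spin": -0.173},{"claw": 0.5,"tx": 2.45,"ty": -0.925,"tz": 0,"spin": 0},{"claw": 0.5,"tx": 2.45,"ty": -0.925,"tz": 0,"spin": 0},{"claw": 0.5,"tx": 2.45,"ty": -0.925,"tz": 0,"spin": 0},{"claw": 0.5,"tx": 2.45,"ty": -0.925,"tz": 0,"spin": 0},{"claw": 0.5,"tx": 2.45,"ty": -0.925,"tz": 0,"spin": 0},{"claw": 0.5,"tx": 2.45,"ty": -0.925,"tz": 0,"spin": 0},{"claw": 0.5,"tx": 0,"ty": 0,"tz": 0,"spin": 0}])

```text
time: 13.52
ee_pos: [0.4108, -0.0278, 0.3173]
eef_rot: [0.1, 0.995, 0.0, -0.001]
ft_force: [1.2, 0.3, -0.1]
gripper_width: 0.0621
```

Emit:
send_rows(series=[{"claw": 0.5,"tx": 0,"ty": 0,"tz": 4,"spin": 0},{"claw": 0.5,"tx": 0,"ty": 0,"tz": 4,"spin": 0},{"claw": 0.5,"tx": 0,"ty": 0,"tz": 3,"spin": 0},{"claw": 0.5,"tx": 0,"ty": 0,"tz": 2,"spin": 0},{"claw": 0.5,"tx": 0,"ty": 0,"tz": 0.8,"spin": 0},{"claw": 0.5,"tx": 0,"ty": 0,"tz": 0,"spin": 0}])

```text
time: 14.28
ee_pos: [0.4123, -0.0279, 0.1802]
eef_rot: [0.1, 0.995, 0.0, -0.0]
ft_force: [-0.1, -0.3, -0.7]
gripper_width: 0.0625
```

Emit:
send_rows(series=[{"claw": 0.5,"tx": 0,"ty": 0,"tz": 0.4,"spin": 0},{"claw": 0.5,"tx": 0,"ty": 0,"tz": 0.2,"spin": 0},{"claw": 0.5,"tx": 0,"ty": 0,"tz": 0,"spin": 0},{"claw": 0.9,"tx": 0,"ty": 0,"tz": 0,"spin": 0},{"claw": 1,"tx": 0,"ty": 0,"tz": 0,"spin": 0},{"claw": 1,"tx": 0,"ty": 0,"tz": -0.5,"spin": 0},{"claw": 1,"tx": 0,"ty": 0,"tz": -4,"spin": 0},{"claw": 1,"tx": 0,"ty": 0,"tz": -5,"spin": 0},{"claw": 1,"tx": 0,"ty": 0,"tz": -5,"spin": 0},{"claw": 1,"tx": 0,"ty": 0,"tz": -3,"spin": 0},{"claw": 1,"tx": 0,"ty": 0,"tz": 0,"spin": 0}])

```text
time: 15.65
ee_pos: [0.4129, -0.0282, 0.3524]
eef_rot: [0.1, 0.995, -0.001, 0.003]
ft_force: [0.6, 0.1, -0.7]
gripper_width: 0.0855
```

```bash
python3 - <<'E'
from h import *
c=cam('top');save(c,'top2.npz')
for r in((280,195,316,250),(322,200,358,258)): rect(c,cyan(c),r,.045)
s=cam('side');save(s,'s2.npz');cv2.imwrite('pics/s2.png',s['img'])
c=cam('wrist');save(c,'w3.npz')
big=np.hstack([s['img'][120:384,140:400],cv2.resize(c['img'],None,fx=.8,fy=.8)[20:284]]);cv2.imwrite('pics/m2.png',big)
go(.4613,-.1518,.30,.21)
E
```

```text
centre 0.4613 -0.1521 wh [129.5  52.3] ang 0.206 -1.365
centre 0.4372 -0.2726 wh [ 53.4 130.3] ang 1.35 -0.221
yaw -0.200 spin -0.410 | tx -2.27 ty -13.17 tz 4.82 | F [ 0.1  0.6 -0.5] w 0.0855 t 15.8 p [ 0.4116 -0.0278  0.3482]
```

View pics/m2.png

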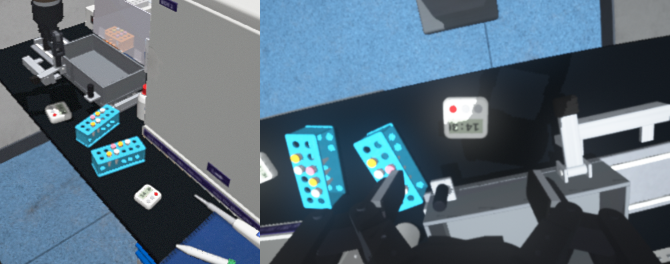

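Both racks are unmoved and the timer lies flat on the bench in front.

Emit:
send_rows(series=[{"claw": 0.9,"tx": 0,"ty": 0,"tz": 0,"spin": -0.135},{"claw": 0.9,"tx": 0,"ty": 0,"tz": 0,"spin": -0.135},{"claw": 0.9,"tx": 0,"ty": 0,"tz": 0,"spin": -0.135},{"claw": 0.9,"tx": -0.5,"ty": -3.3,"tz": 0,"spin": 0},{"claw": 0.9,"tx": -0.5,"ty": -3.3,"tz": 0,"spin": 0},{"claw": 0.9,"tx": -0.5,"ty": -3.3,"tz": 0,"spin": 0},{"claw": 0.9,"tx": -0.4,"ty": -3.3,"tz": 0,"spin": 0},{"claw": 0.85,"tx": 0,"ty": 0,"tz": 4,"spin": 0},{"claw": 0.85,"tx": 0,"ty": 0,"tz": 0,"spin": 0}])

```text
time: 16.92
ee_pos: [0.4558, -0.1524, 0.3049]
eef_rot: [-0.102, 0.995, 0.003, -0.004]
ft_force: [-0.3, -0.3, -0.1]
gripper_width: 0.0726
```

```bash
python3 - <<'E'
from h import *
go(.457,-.1545,.194,.206)
c=cam('wrist');cv2.imwrite('pics/w4.png',c['img']); save(c,'w4.npz')
E
```

```text
yaw 0.205 spin -0.001 | tx -0.07 ty -0.23 tz 11.09 | F [-0.3 -0.3 -0.1] w 0.0726 t 16.9 p [ 0.4558 -0.1524  0.3049]
```

View pics/w4.png

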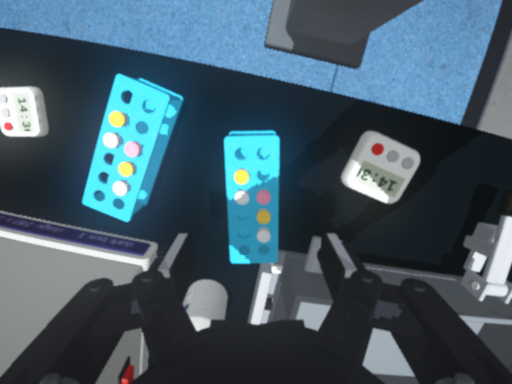

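Rack 1 is aligned between the fingers, centred near (252,198).

Emit:
send_rows(series=[{"claw": 0.85,"tx": 0,"ty": -0.2,"tz": 3.5,"spin": 0},{"claw": 0.85,"tx": 0,"ty": 0,"tz": 3.5,"spin": 0},{"claw": 0.85,"tx": 0,"ty": 0,"tz": 3,"spin": 0},{"claw": 0.85,"tx": 0,"ty": 0,"tz": 1.1,"spin": 0},{"claw": 0.85,"tx": 0,"ty": 0,"tz": 0,"spin": 0},{"claw": 0.3,"tx": 0,"ty": 0,"tz": 0,"spin": 0},{"claw": 0.3,"tx": 0,"ty": 0,"tz": 0,"spin": 0},{"claw": 0.3,"tx": 0,"ty": 0,"tz": 0,"spin": 0},{"claw": 0.3,"tx": 0,"ty": 0,"tz": 0,"spin": 0}])

```text
time: 18.1
ee_pos: [0.4589, -0.1557, 0.2005]
eef_rot: [-0.103, 0.995, -0.001, 0.001]
ft_force: [-0.9, 1.1, 6.5]
gripper_width: 0.046
```

```bash
python3 - <<'E'
from h import *
c=load('w4.npz')
for p in ((224,140),(280,140),(229,263),(278,263)): print(ray(c,*p,.045))
p=loc(0,-.03);print(p);go(*p,.33,A)
E
```

```text
[ 0.41131571 -0.18819727  0.045     ]
[ 0.4016338  -0.14113944  0.045     ]
[ 0.5303574  -0.16314004  0.045     ]
[ 0.52065064 -0.11517657  0.045     ]
[0.58570793 0.08600835]
yaw 0.205 spin 0.182 | tx -13.25 ty 23.87 tz -12.95 | F [-0.9  1.1  6.5] w 0.0460 t 18.1 p [ 0.4589 -0.1557  0.2005]
```

Emit:
send_rows(series=[{"claw": 0.3,"tx": 0,"ty": 0,"tz": -2,"spin": 0},{"claw": 0.3,"tx": 0,"ty": 0,"tz": -4,"spin": 0},{"claw": 0.3,"tx": 0,"ty": 0,"tz": -4,"spin": 0},{"claw": 0.3,"tx": 0,"ty": 0,"tz": -3,"spin": 0},{"claw": 0.3,"tx": 0,"ty": 0,"tz": -1,"spin": 0},{"claw": 0.3,"tx": 0,"ty": 0,"tz": 0,"spin": 0}])

```text
time: 18.85
ee_pos: [0.4581, -0.1552, 0.3388]
eef_rot: [-0.102, 0.995, -0.0, 0.0]
ft_force: [0.4, -0.4, -1.9]
gripper_width: 0.0461
```

Emit:
send_rows(series=[{"claw": 0.3,"tx": 0,"ty": 0,"tz": 0,"spin": 0.091},{"claw": 0.3,"tx": 0,"ty": 0,"tz": 0,"spin": 0.091},{"claw": 0.3,"tx": -1.25,"ty": 2.4,"tz": 0,"spin": 0},{"claw": 0.3,"tx": -1.25,"ty": 2.4,"tz": 0,"spin": 0},{"claw": 0.3,"tx": -1.25,"ty": 2.4,"tz": 0,"spin": 0},{"claw": 0.3,"tx": -1.25,"ty": 2.4,"tz": 0,"spin": 0},{"claw": 0.3,"tx": -1.25,"ty": 2.4,"tz": 0,"spin": 0},{"claw": 0.3,"tx": -1.25,"ty": 2.4,"tz": 0,"spin": 0},{"claw": 0.3,"tx": -1.25,"ty": 2.4,"tz": 0,"spin": 0},{"claw": 0.3,"tx": -1.25,"ty": 2.4,"tz": 0,"spin": 0},{"claw": 0.3,"tx": -1.25,"ty": 2.4,"tz": 0,"spin": 0},{"claw": 0.3,"tx": -1.25,"ty": 2.4,"tz": 0,"spin": 0},{"claw": 0.3,"tx": 0,"ty": 0,"tz": 0,"spin": 0},{"claw": 0.3,"tx": 0,"ty": 0,"tz": 0,"spin": 0}])

```text
time: 20.6
ee_pos: [0.5769, 0.0872, 0.337]
eef_rot: [-0.012, 1.0, -0.0, -0.001]
ft_force: [-0.0, -0.1, -0.4]
gripper_width: 0.0458
```

```bash
python3 - <<'E'
from h import *
go(*loc(-.007,-.03),.2375,A)
c=cam('wrist');cv2.imwrite('pics/w5.png',c['img']); save(c,'w5.npz')
E
```

```text
yaw 0.023 spin -0.000 | tx -0.18 ty -0.14 tz 9.95 | F [-0.  -0.1 -0.4] w 0.0458 t 20.6 p [0.5769 0.0872 0.337 ]
```

View pics/w5.png

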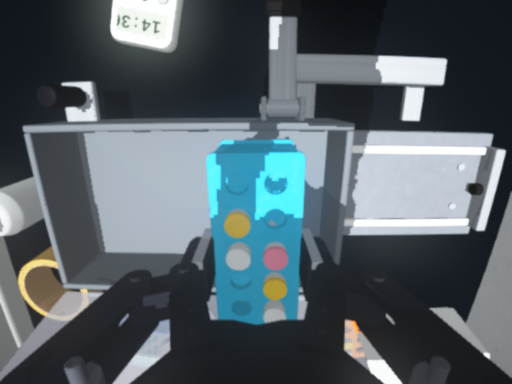

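Rack 1 is held squarely, its front edge at (255,152), with the box front rim at v≈125.

```bash
python3 - <<'E'
from h import *
c=load('w5.npz')
for p in ((210,153),(303,153)): print("rack front top",ray(c,*p,.182))
for p in ((30,128),(352,124)): print("rim outer front",ray(c,*p,.097), loc(-.079,-.224),loc(-.079,.044))
print(loc(-.063,-.03))
E
```

```text
rack front top [0.52007132 0.0636885  0.182     ]
rack front top [0.5190598  0.10762198 0.182     ]
rim outer front [ 0.51728461 -0.0984041   0.097     ] [ 0.51130791 -0.10980185] [0.5049837  0.15812352]
rim outer front [0.51037913 0.15944885 0.097     ] [ 0.51130791 -0.10980185] [0.5049837  0.15812352]
[0.52272548 0.08452169]
```

Emit:
send_rows(series=[{"claw": 0.3,"tx": -0.5,"ty": -0.1,"tz": 2,"spin": 0},{"claw": 0.3,"tx": 0,"ty": 0,"tz": 2,"spin": 0},{"claw": 0.3,"tx": 0,"ty": 0,"tz": 2,"spin": 0},{"claw": 0.3,"tx": 0,"ty": 0,"tz": 2,"spin": 0},{"claw": 0.3,"tx": 0,"ty": 0,"tz": 1,"spin": 0},{"claw": 0.3,"tx": 0,"ty": 0,"tz": 0.5,"spin": 0},{"claw": 0.3,"tx": 0,"ty": 0,"tz": 0,"spin": 0}])

```text
time: 21.52
ee_pos: [0.5826, 0.0867, 0.2436]
eef_rot: [-0.012, 1.0, -0.0, 0.0]
ft_force: [0.4, 0.4, -0.6]
gripper_width: 0.046
```

Emit:
send_rows(series=[{"claw": 0.3,"tx": 0,"ty": 0,"tz": 0.4,"spin": 0},{"claw": 0.3,"tx": 0,"ty": 0,"tz": 0.2,"spin": 0},{"claw": 0.3,"tx": 0,"ty": 0,"tz": 0,"spin": 0}])

```text
time: 21.9
ee_pos: [0.5824, 0.0867, 0.2375]
eef_rot: [-0.012, 1.0, 0.0, -0.0]
ft_force: [0.2, -0.2, -0.4]
gripper_width: 0.046
```

Emit:
send_rows(series=[{"claw": 0.3,"tx": 0,"ty": 0,"tz": 0.3,"spin": 0},{"claw": 0.3,"tx": 0,"ty": 0,"tz": 0.2,"spin": 0},{"claw": 0.3,"tx": 0,"ty": 0,"tz": 0,"spin": 0}])

```text
time: 22.28
ee_pos: [0.5829, 0.0869, 0.2364]
eef_rot: [-0.012, 1.0, -0.0, -0.0]
ft_force: [-12.4, -0.4, 24.1]
gripper_width: 0.0463
```

Contact. Release, rise, and move toward rack 2.

Emit:
send_rows(series=[{"claw": 0.3,"tx": 0,"ty": 0,"tz": -0.2,"spin": 0},{"claw": 0.8,"tx": 0,"ty": 0,"tz": 0,"spin": 0},{"claw": 0.8,"tx": 0,"ty": 0,"tz": 0,"spin": 0},{"claw": 0.8,"tx": 0,"ty": 0,"tz": 0,"spin": 0},{"claw": 0.8,"tx": 0,"ty": 0,"tz": -1,"spin": 0},{"claw": 0.8,"tx": 0,"ty": 0,"tz": -3,"spin": 0},{"claw": 0.8,"tx": 0,"ty": 0,"tz": -4,"spin": 0},{"claw": 0.8,"tx": 0,"ty": 0,"tz": -4,"spin": 0},{"claw": 0.8,"tx": 5,"ty": 0,"tz": 0,"spin": 0},{"claw": 0.8,"tx": 5,"ty": 0,"tz": 0,"spin": 0},{"claw": 0.8,"tx": 0,"ty": 0,"tz": 0,"spin": 0}])

```text
time: 23.65
ee_pos: [0.4794, 0.0848, 0.3536]
eef_rot: [-0.012, 1.0, 0.0, -0.002]
ft_force: [0.5, 0.6, 1.7]
gripper_width: 0.0683
```

```bash
python3 - <<'E'
from h import *
c=cam('top');save(c,'top3.npz')
rect(c,cyan(c),(322,200,358,262),.045)
rect(c,cyan(c),(180,140,285,215),.081)
go(.431,-.275,.30,-.221)
E
```

```text
centre 0.4372 -0.2726 wh [ 53.4 130.3] ang 1.35 -0.221
centre 0.6267 0.0866 wh [43.1 44.7] ang 0.024 -1.547
yaw 0.023 spin 0.244 | tx -2.96 ty -36.19 tz 5.47 | F [ 0.7 -0.5  1.1] w 0.0685 t 23.7 p [0.4814 0.0846 0.3547]
```

Emit:
send_rows(series=[{"claw": 0.85,"tx": 0,"ty": 0,"tz": 0,"spin": 0.122},{"claw": 0.85,"tx": 0,"ty": 0,"tz": 0,"spin": 0.122},{"claw": 0.85,"tx": -0.33,"ty": -3.62,"tz": 0,"spin": 0},{"claw": 0.85,"tx": -0.33,"ty": -3.62,"tz": 0,"spin": 0},{"claw": 0.85,"tx": -0.33,"ty": -3.62,"tz": 0,"spin": 0},{"claw": 0.85,"tx": -0.33,"ty": -3.62,"tz": 0,"spin": 0},{"claw": 0.85,"tx": -0.33,"ty": -3.62,"tz": 0,"spin": 0},{"claw": 0.85,"tx": -0.33,"ty": -3.62,"tz": 0,"spin": 0},{"claw": 0.85,"tx": -0.33,"ty": -3.62,"tz": 0,"spin": 0},{"claw": 0.85,"tx": -0.33,"ty": -3.62,"tz": 0,"spin": 0},{"claw": 0.85,"tx": -0.33,"ty": -3.62,"tz": 0,"spin": 0},{"claw": 0.85,"tx": -0.33,"ty": -3.62,"tz": 0,"spin": 0},{"claw": 0.85,"tx": 0,"ty": 0,"tz": 3,"spin": 0},{"claw": 0.85,"tx": 0,"ty": 0,"tz": 2.4,"spin": 0},{"claw": 0.85,"tx": 0,"ty": 0,"tz": 0,"spin": 0}])

```text
time: 25.58
ee_pos: [0.4356, -0.2765, 0.2993]
eef_rot: [0.11, 0.994, 0.001, -0.001]
ft_force: [-0.5, 0.8, 0.0]
gripper_width: 0.0725
```

```bash
python3 - <<'E'
from h import *
c=cam('top');save(c,'top4.npz')
rect(c,cyan(c),(180,140,275,215),.081)
c=cam('wrist');cv2.imwrite('pics/w6.png',c['img']); save(c,'w6.npz')
go(.435,-.275,.196,-.221)
rect(c,cyan(c),(150,60,330,300),.045)
E
```

```text
centre 0.5832 0.0839 wh [130.5  47.2] ang 0.03 -1.541
yaw -0.221 spin 0.000 | tx 0.16 ty 0.15 tz 10.57 | F [ 0.5  0.1 -0.2] w 0.0726 t 25.7 p [ 0.4362 -0.2768  0.3017]
centre 0.4384 -0.2746 wh [ 49.3 130.5] ang 1.35 -0.221
```

View pics/w6.png

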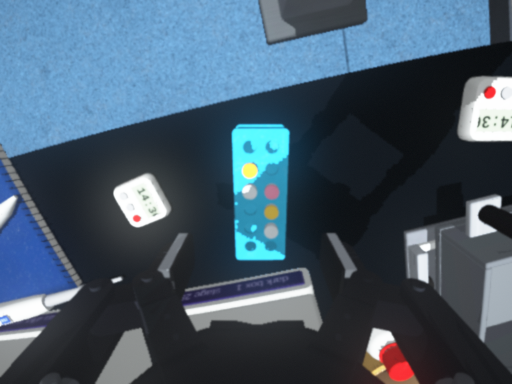

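Rack 2 is centred between the fingers at (261,193). Rack 1 sits in the box where I put it.

Emit:
send_rows(series=[{"claw": 0.85,"tx": 0,"ty": 0.15,"tz": 3.5,"spin": 0},{"claw": 0.85,"tx": 0,"ty": 0,"tz": 3.5,"spin": 0},{"claw": 0.85,"tx": 0,"ty": 0,"tz": 2.5,"spin": 0},{"claw": 0.85,"tx": 0,"ty": 0,"tz": 1,"spin": 0},{"claw": 0.85,"tx": 0,"ty": 0,"tz": 0,"spin": 0},{"claw": 0.3,"tx": 0,"ty": 0,"tz": 0,"spin": 0},{"claw": 0.3,"tx": 0,"ty": 0,"tz": 0,"spin": 0},{"claw": 0.3,"tx": 0,"ty": 0,"tz": 0,"spin": 0},{"claw": 0.3,"tx": 0,"ty": 0,"tz": 0,"spin": 0}])

```text
time: 26.8
ee_pos: [0.4365, -0.2753, 0.1975]
eef_rot: [0.11, 0.994, -0.001, 0.001]
ft_force: [-0.5, 1.4, 5.2]
gripper_width: 0.0463
```

Emit:
send_rows(series=[{"claw": 0.3,"tx": 0,"ty": 0,"tz": -2,"spin": 0},{"claw": 0.3,"tx": 0,"ty": 0,"tz": -4,"spin": 0},{"claw": 0.3,"tx": 0,"ty": 0,"tz": -4,"spin": 0},{"claw": 0.3,"tx": 0,"ty": 0,"tz": -3,"spin": 0},{"claw": 0.3,"tx": 0,"ty": 0,"tz": -1,"spin": 0},{"claw": 0.3,"tx": 0,"ty": 0,"tz": 0,"spin": 0}])

```text
time: 27.55
ee_pos: [0.4358, -0.2746, 0.3357]
eef_rot: [0.11, 0.994, -0.0, 0.0]
ft_force: [0.1, 0.6, -1.2]
gripper_width: 0.0457
```

```bash
python3 - <<'E'
from h import *
go(*loc(-.003,-.15),.34,A)
E
```

```text
yaw -0.221 spin -0.244 | tx -15.54 ty 23.70 tz -0.43 | F [ 0.1  0.6 -1.2] w 0.0457 t 27.6 p [ 0.4358 -0.2746  0.3357]
```

Emit:
send_rows(series=[{"claw": 0.3,"tx": 0,"ty": 0,"tz": 0,"spin": -0.122},{"claw": 0.3,"tx": 0,"ty": 0,"tz": 0,"spin": -0.122},{"claw": 0.3,"tx": 0,"ty": 2.37,"tz": 0,"spin": 0},{"claw": 0.3,"tx": -1,"ty": 2.37,"tz": 0,"spin": 0},{"claw": 0.3,"tx": -1.5,"ty": 2.37,"tz": 0,"spin": 0},{"claw": 0.3,"tx": -1.85,"ty": 2.37,"tz": 0,"spin": 0},{"claw": 0.3,"tx": -1.85,"ty": 2.37,"tz": 0,"spin": 0},{"claw": 0.3,"tx": -1.85,"ty": 2.37,"tz": 0,"spin": 0},{"claw": 0.3,"tx": -1.85,"ty": 2.37,"tz": 0,"spin": 0},{"claw": 0.3,"tx": -1.85,"ty": 2.37,"tz": 0,"spin": 0},{"claw": 0.3,"tx": -1.85,"ty": 2.37,"tz": 0,"spin": 0},{"claw": 0.3,"tx": -1.85,"ty": 2.37,"tz": 0,"spin": 0},{"claw": 0.3,"tx": 0,"ty": 0,"tz": 0,"spin": 0},{"claw": 0.3,"tx": 0,"ty": 0,"tz": 0,"spin": 0}])

```text
time: 29.3
ee_pos: [0.5839, -0.0336, 0.3345]
eef_rot: [-0.011, 1.0, 0.0, -0.001]
ft_force: [-0.1, -0.3, -1.3]
gripper_width: 0.0458
```

```bash
python3 - <<'E'
from h import *
go(*loc(-.003,-.15),.2345,A)
c=cam('wrist');cv2.imwrite('pics/w7.png',c['img']); save(c,'w7.npz')
E
```

```text
yaw 0.023 spin -0.001 | tx -0.16 ty -0.05 tz 10.00 | F [-0.1 -0.3 -1.3] w 0.0458 t 29.3 p [ 0.5839 -0.0336  0.3345]
```

View pics/w7.png

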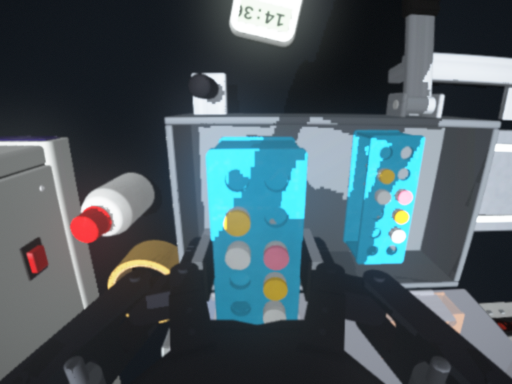

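Rack 1 stands upright at (385,195). Rack 2 is held squarely above the right part of the box.

Emit:
send_rows(series=[{"claw": 0.3,"tx": -0.2,"ty": 0,"tz": 2,"spin": 0},{"claw": 0.3,"tx": 0,"ty": 0,"tz": 2,"spin": 0},{"claw": 0.3,"tx": 0,"ty": 0,"tz": 2,"spin": 0},{"claw": 0.3,"tx": 0,"ty": 0,"tz": 2,"spin": 0},{"claw": 0.3,"tx": 0,"ty": 0,"tz": 1,"spin": 0},{"claw": 0.3,"tx": 0,"ty": 0,"tz": 0.6,"spin": 0},{"claw": 0.3,"tx": 0,"ty": 0,"tz": 0.3,"spin": 0},{"claw": 0.3,"tx": 0,"ty": 0,"tz": 0,"spin": 0}])

```text
time: 30.35
ee_pos: [0.5869, -0.034, 0.2369]
eef_rot: [-0.012, 1.0, -0.0, 0.0]
ft_force: [-0.5, -0.9, -1.9]
gripper_width: 0.046
```

Emit:
send_rows(series=[{"claw": 0.3,"tx": 0,"ty": 0,"tz": 0.3,"spin": 0},{"claw": 0.3,"tx": 0,"ty": 0,"tz": 0,"spin": 0}])

```text
time: 30.6
ee_pos: [0.5867, -0.034, 0.2336]
eef_rot: [-0.012, 1.0, -0.0, 0.0]
ft_force: [-0.5, -0.5, -1.0]
gripper_width: 0.0459
```

Emit:
send_rows(series=[{"claw": 0.3,"tx": 0,"ty": 0,"tz": 0.2,"spin": 0},{"claw": 0.3,"tx": 0,"ty": 0,"tz": 0.2,"spin": 0},{"claw": 0.3,"tx": 0,"ty": 0,"tz": 0,"spin": 0}])

```text
time: 30.98
ee_pos: [0.5871, -0.0339, 0.2333]
eef_rot: [-0.012, 1.0, -0.0, -0.0]
ft_force: [-13.1, 2.6, 23.0]
gripper_width: 0.0464
```

Emit:
send_rows(series=[{"claw": 0.3,"tx": 0,"ty": 0,"tz": -0.2,"spin": 0},{"claw": 0.8,"tx": 0,"ty": 0,"tz": 0,"spin": 0},{"claw": 0.8,"tx": 0,"ty": 0,"tz": 0,"spin": 0},{"claw": 0.8,"tx": 0,"ty": 0,"tz": 0,"spin": 0},{"claw": 0.8,"tx": 0,"ty": 0,"tz": -1,"spin": 0},{"claw": 0.8,"tx": 0,"ty": 0,"tz": -3,"spin": 0},{"claw": 0.8,"tx": 0,"ty": 0,"tz": -5,"spin": 0},{"claw": 0.8,"tx": 1,"ty": 0,"tz": -5,"spin": 0},{"claw": 0.8,"tx": 2,"ty": 2,"tz": -5,"spin": 0},{"claw": 0.8,"tx": 2,"ty": 4,"tz": -2,"spin": 0},{"claw": 0.8,"tx": 0,"ty": 0,"tz": 0,"spin": 0}])

```text
time: 32.35
ee_pos: [0.5347, 0.0266, 0.4449]
eef_rot: [-0.013, 1.0, -0.0, 0.003]
ft_force: [0.5, -0.2, 0.0]
gripper_width: 0.0682
```

```bash
python3 - <<'E'
from h import *
c=cam('side');s=cam('top')
a=cv2.resize(c['img'][85:225,130:310],None,fx=2.2,fy=2.2);b=cv2.resize(s['img'][115:255,172:322],None,fx=2.2,fy=2.2)
cv2.imwrite('pics/m3.png',np.hstack([a,b]));save(c,'s5.npz');save(s,'top5.npz')
go(.690,.0335,.444,A)
E
```

```text
yaw 0.024 spin 0.000 | tx -15.50 ty 0.50 tz -0.22 | F [0.2 0.6 0.3] w 0.0686 t 32.5 p [0.5352 0.0249 0.4418]
```

View pics/m3.png

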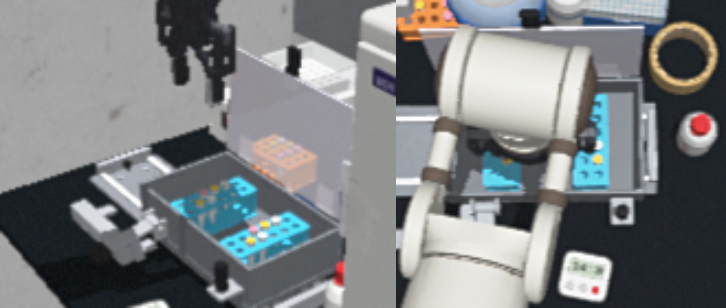

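Both racks stand upright in the box and the lever is down. The lid tab is at (294,60) in the left half.

Emit:
send_rows(series=[{"claw": 0.7,"tx": -2,"ty": 0.5,"tz": 0,"spin": 0},{"claw": 0.7,"tx": -2.5,"ty": 0,"tz": 0,"spin": 0},{"claw": 0.7,"tx": -2.5,"ty": 0,"tz": 0,"spin": 0},{"claw": 0.7,"tx": -2.5,"ty": 0,"tz": 0,"spin": 0},{"claw": 0.7,"tx": -2.5,"ty": 0,"tz": 0,"spin": 0},{"claw": 0.7,"tx": -2,"ty": 0,"tz": 0,"spin": 0},{"claw": 0.7,"tx": -1.5,"ty": 0,"tz": 0,"spin": 0},{"claw": 0.7,"tx": 0,"ty": 0,"tz": 0,"spin": 0}])

```text
time: 33.45
ee_pos: [0.6909, 0.0322, 0.4393]
eef_rot: [-0.011, 1.0, 0.0, -0.001]
ft_force: [0.4, -0.0, 0.5]
gripper_width: 0.0597
```

```bash
python3 - <<'E'
from h import *
go(.690,.0335,.444,A)
E
```

```text
yaw 0.022 spin -0.002 | tx 0.08 ty 0.13 tz -0.47 | F [ 0.4 -0.   0.5] w 0.0597 t 33.5 p [0.6909 0.0322 0.4393]
```

Emit:
send_rows(series=[{"claw": 0.7,"tx": 0,"ty": 0,"tz": -0.4,"spin": 0},{"claw": 0,"tx": 0,"ty": 0,"tz": 0,"spin": 0},{"claw": 0,"tx": 0,"ty": 0,"tz": 0,"spin": 0},{"claw": 0,"tx": 0,"ty": 0,"tz": 0,"spin": 0},{"claw": 0,"tx": 0,"ty": 0,"tz": 0,"spin": 0},{"claw": 0,"tx": 0,"ty": 0,"tz": 0,"spin": 0},{"claw": 0,"tx": 0,"ty": 0,"tz": 0,"spin": 0}])

```text
time: 34.33
ee_pos: [0.6898, 0.0357, 0.4466]
eef_rot: [-0.013, 1.0, 0.002, 0.001]
ft_force: [-1.0, 8.2, 3.3]
gripper_width: 0.0229
```

```bash
python3 - <<'E'
from h import *
go(.690,.0335,.444,A)
q0=1.7
for q in np.arange(1.7,-.01,-.1): print("%.1f tx %.2f tz %.2f"%(q,18.8*(np.cos(q)-np.cos(q0)), -18.8*(np.sin(q)-np.sin(q0))))
E
```

```text
yaw 0.026 spin 0.002 | tx -0.02 ty -0.22 tz 0.26 | F [-1.   8.2  3.3] w 0.0229 t 34.3 p [0.6898 0.0357 0.4466]
1.7 tx 0.00 tz -0.00
1.6 tx 1.87 tz -0.15
1.5 tx 3.75 tz -0.11
1.4 tx 5.62 tz 0.12
1.3 tx 7.45 tz 0.53
1.2 tx 9.23 tz 1.12
1.1 tx 10.95 tz 1.89
1.0 tx 12.58 tz 2.82
0.9 tx 14.11 tz 3.92
0.8 tx 15.52 tz 5.16
0.7 tx 16.80 tz 6.53
0.6 tx 17.94 tz 8.03
0.5 tx 18.92 tz 9.63
0.4 tx 19.74 tz 11.32
0.3 tx 20.38 tz 13.09
0.2 tx 20.85 tz 14.91
0.1 tx 21.13 tz 16.77
-0.0 tx 21.22 tz 18.64
```

Emit:
send_rows(series=[{"claw": 0,"tx": 1.87,"ty": 0,"tz": -0.15,"spin": 0},{"claw": 0,"tx": 1.88,"ty": 0,"tz": 0.04,"spin": 0},{"claw": 0,"tx": 1.87,"ty": 0,"tz": 0.23,"spin": 0},{"claw": 0,"tx": 1.83,"ty": 0,"tz": 0.41,"spin": 0},{"claw": 0,"tx": 1.78,"ty": 0,"tz": 0.59,"spin": 0},{"claw": 0,"tx": 1.72,"ty": 0,"tz": 0.77,"spin": 0},{"claw": 0,"tx": 1.63,"ty": 0,"tz": 0.93,"spin": 0},{"claw": 0,"tx": 0,"ty": 0,"tz": 0,"spin": 0}])

```text
time: 35.33
ee_pos: [0.5632, 0.0328, 0.4168]
eef_rot: [-0.012, 1.0, 0.003, 0.0]
ft_force: [1.2, 10.1, -1.0]
gripper_width: 0.0229
```

Emit:
send_rows(series=[{"claw": 0,"tx": 1.53,"ty": 0,"tz": 1.1,"spin": 0},{"claw": 0,"tx": 1.41,"ty": 0,"tz": 1.24,"spin": 0},{"claw": 0,"tx": 1.28,"ty": 0,"tz": 1.37,"spin": 0},{"claw": 0,"tx": 1.14,"ty": 0,"tz": 1.5,"spin": 0},{"claw": 0,"tx": 0.98,"ty": 0,"tz": 1.6,"spin": 0},{"claw": 0,"tx": 0.82,"ty": 0,"tz": 1.69,"spin": 0},{"claw": 0,"tx": 0,"ty": 0,"tz": 0,"spin": 0}])

```text
time: 36.2
ee_pos: [0.4914, 0.0311, 0.331]
eef_rot: [-0.012, 1.0, 0.003, -0.001]
ft_force: [-2.7, 12.8, 1.7]
gripper_width: 0.0224
```

Emit:
send_rows(series=[{"claw": 0,"tx": 0.64,"ty": 0,"tz": 1.77,"spin": 0},{"claw": 0,"tx": 0.47,"ty": 0,"tz": 1.82,"spin": 0},{"claw": 0,"tx": 0.28,"ty": 0,"tz": 1.86,"spin": 0},{"claw": 0,"tx": 0.1,"ty": 0,"tz": 1.4,"spin": 0},{"claw": 0,"tx": 0,"ty": 0,"tz": 0,"spin": 0}])

```text
time: 36.83
ee_pos: [0.4768, 0.0308, 0.2627]
eef_rot: [-0.012, 1.0, 0.003, -0.001]
ft_force: [-1.7, 14.3, -0.2]
gripper_width: 0.0223
```

Emit:
send_rows(series=[{"claw": 0,"tx": 0,"ty": 0,"tz": 0.4,"spin": 0},{"claw": 0,"tx": 0,"ty": 0,"tz": 0.4,"spin": 0},{"claw": 0,"tx": 0,"ty": 0,"tz": 0,"spin": 0}])

```text
time: 37.2
ee_pos: [0.4768, 0.0309, 0.2552]
eef_rot: [-0.012, 1.0, 0.003, -0.001]
ft_force: [-1.9, 13.1, 0.4]
gripper_width: 0.0225
```

Emit:
send_rows(series=[{"claw": 0,"tx": 0,"ty": 0,"tz": 0.3,"spin": 0},{"claw": 0,"tx": 0,"ty": 0,"tz": 0.3,"spin": 0},{"claw": 0,"tx": 0,"ty": 0,"tz": 0,"spin": 0}])

```text
time: 37.58
ee_pos: [0.477, 0.0309, 0.2494]
eef_rot: [-0.012, 1.0, 0.003, -0.001]
ft_force: [-1.1, 14.0, -0.2]
gripper_width: 0.0224
```

Emit:
send_rows(series=[{"claw": 0,"tx": 0,"ty": 0,"tz": 0.3,"spin": 0},{"claw": 0,"tx": 0,"ty": 0,"tz": 0.2,"spin": 0},{"claw": 0,"tx": 0,"ty": 0,"tz": 0,"spin": 0}])

```text
time: 37.95
ee_pos: [0.4774, 0.0309, 0.2483]
eef_rot: [-0.012, 1.0, 0.003, -0.001]
ft_force: [-20.0, 14.9, 34.7]
gripper_width: 0.0222
```

```bash
python3 - <<'E'
from h import *
go(0,0,0,A)
c=cam('side');cv2.imwrite('pics/s6.png',cv2.resize(c['img'][90:225,130:310],None,fx=4.4,fy=4.4));save(c,'s6.npz')
E
```

```text
yaw 0.024 spin 0.001 | tx 47.80 ty -1.96 tz 24.83 | F [-20.   14.9  34.7] w 0.0222 t 38.0 p [0.4774 0.0309 0.2483]
```

View pics/s6.png

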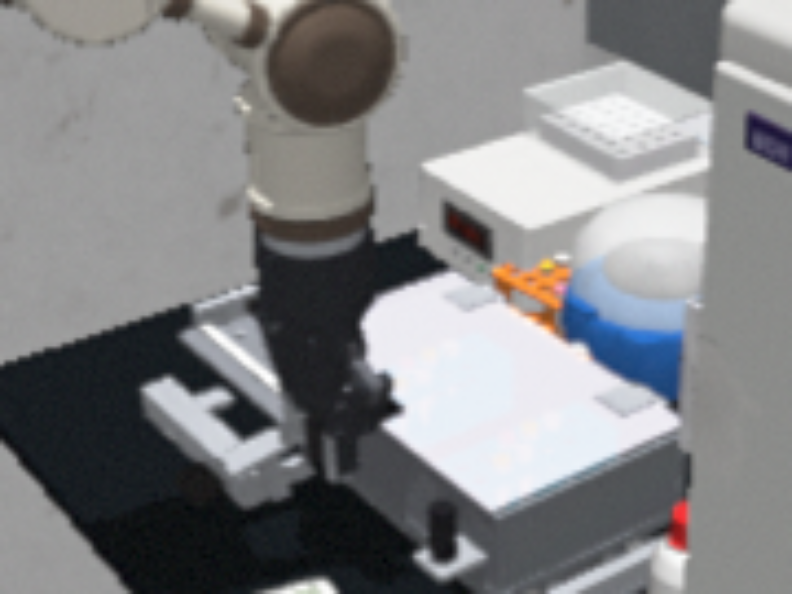

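The lid lies flat on the rim with a 35 N stop, so it is shut. Next is the brake.

Emit:
send_rows(series=[{"claw": 0,"tx": 0,"ty": 0,"tz": -0.2,"spin": 0},{"claw": 0.6,"tx": 0,"ty": 0,"tz": 0,"spin": 0},{"claw": 0.6,"tx": 0,"ty": 0,"tz": 0,"spin": 0},{"claw": 0.6,"tx": 0,"ty": 0,"tz": 0,"spin": 0},{"claw": 0.6,"tx": 0,"ty": 0,"tz": 0,"spin": 0},{"claw": 0.6,"tx": 0,"ty": 0,"tz": -3,"spin": 0},{"claw": 0.6,"tx": 0,"ty": 0,"tz": -4,"spin": 0},{"claw": 0.6,"tx": 0,"ty": 0,"tz": 0,"spin": 0}])

```text
time: 39.0
ee_pos: [0.4793, 0.0281, 0.3201]
eef_rot: [-0.012, 1.0, -0.001, 0.003]
ft_force: [-0.3, 0.6, -0.0]
gripper_width: 0.0513
```

```bash
python3 - <<'E'
from h import *
go(*loc(-.176,-.01),.201,A)
for q in np.arange(.95,-.06,-.1): print("%.2f tx %.2f tz %.2f"%(q,8.9*(np.cos(.785-q)-np.cos(.785-.95)), -8.9*(np.sin(.785-q)-np.sin(.785-.95))))
c=load('top1.npz');print(ray(c,172+162/4,115+495/4,.053))
E
```

```text
yaw 0.023 spin -0.000 | tx 6.82 ty 7.54 tz 11.91 | F [-0.3  0.6 -0. ] w 0.0513 t 39.0 p [0.4793 0.0281 0.3201]
0.95 tx 0.00 tz -0.00
0.85 tx 0.10 tz -0.88
0.75 tx 0.12 tz -1.77
0.65 tx 0.04 tz -2.66
0.55 tx -0.12 tz -3.53
0.45 tx -0.37 tz -4.39
0.35 tx -0.71 tz -5.21
0.25 tx -1.12 tz -6.00
0.15 tx -1.61 tz -6.74
0.05 tx -2.18 tz -7.43
-0.05 tx -2.81 tz -8.06
[0.4100835  0.10400515 0.053     ]
```

Emit:
send_rows(series=[{"claw": 0.7,"tx": 2.27,"ty": 2.55,"tz": 0,"spin": 0},{"claw": 0.7,"tx": 2.27,"ty": 2.55,"tz": 0,"spin": 0},{"claw": 0.7,"tx": 2.28,"ty": 2.55,"tz": 0,"spin": 0},{"claw": 0.7,"tx": 0,"ty": 0,"tz": 3,"spin": 0},{"claw": 0.7,"tx": 0,"ty": 0,"tz": 3,"spin": 0},{"claw": 0.7,"tx": 0,"ty": 0,"tz": 3,"spin": 0},{"claw": 0.7,"tx": 0,"ty": 0,"tz": 2,"spin": 0},{"claw": 0.7,"tx": 0,"ty": 0,"tz": 0.8,"spin": 0},{"claw": 0.7,"tx": 0,"ty": 0,"tz": 0,"spin": 0}])

```text
time: 40.12
ee_pos: [0.4076, 0.1033, 0.1983]
eef_rot: [-0.012, 1.0, 0.0, -0.001]
ft_force: [0.3, -0.1, 0.2]
gripper_width: 0.0596
```

Emit:
send_rows(series=[{"claw": 0,"tx": 0,"ty": 0,"tz": 0,"spin": 0},{"claw": 0,"tx": 0,"ty": 0,"tz": 0,"spin": 0},{"claw": 0,"tx": 0,"ty": 0,"tz": 0,"spin": 0},{"claw": 0,"tx": 0,"ty": 0,"tz": 0,"spin": 0},{"claw": 0,"tx": 0,"ty": 0,"tz": 0,"spin": 0}])

```text
time: 40.75
ee_pos: [0.4083, 0.1045, 0.2]
eef_rot: [-0.011, 1.0, 0.002, 0.001]
ft_force: [-2.0, 9.4, 4.8]
gripper_width: 0.0287
```

Gripped (29 mm). Lift along the arc.

Emit:
send_rows(series=[{"claw": 0,"tx": 0.1,"ty": 0,"tz": -0.88,"spin": 0},{"claw": 0,"tx": 0.02,"ty": 0,"tz": -0.89,"spin": 0},{"claw": 0,"tx": -0.08,"ty": 0,"tz": -0.89,"spin": 0},{"claw": 0,"tx": -0.16,"ty": 0,"tz": -0.87,"spin": 0},{"claw": 0,"tx": -0.25,"ty": 0,"tz": -0.86,"spin": 0},{"claw": 0,"tx": -0.34,"ty": 0,"tz": -0.82,"spin": 0},{"claw": 0,"tx": -0.41,"ty": 0,"tz": -0.79,"spin": 0},{"claw": 0,"tx": -0.49,"ty": 0,"tz": -0.74,"spin": 0},{"claw": 0,"tx": -0.57,"ty": 0,"tz": -0.69,"spin": 0},{"claw": 0,"tx": -0.25,"ty": 0,"tz": -0.3,"spin": 0},{"claw": 0,"tx": 0,"ty": 0,"tz": 0,"spin": 0},{"claw": 0,"tx": 0,"ty": 0,"tz": 0,"spin": 0}])

```text
time: 42.25
ee_pos: [0.4304, 0.1051, 0.2747]
eef_rot: [-0.012, 1.0, 0.002, -0.003]
ft_force: [-4.0, 7.7, -4.7]
gripper_width: 0.0287
```

Emit:
send_rows(series=[{"claw": 0.6,"tx": 0,"ty": 0,"tz": 0,"spin": 0},{"claw": 0.6,"tx": 0,"ty": 0,"tz": 0,"spin": 0},{"claw": 0.6,"tx": 0,"ty": 0,"tz": 0,"spin": 0},{"claw": 0.6,"tx": 0,"ty": 0,"tz": 0,"spin": 0},{"claw": 0.6,"tx": 0,"ty": 0,"tz": -3,"spin": 0},{"claw": 0.6,"tx": 0,"ty": 0,"tz": -5,"spin": 0},{"claw": 0,"tx": 0,"ty": 0,"tz": 0,"spin": 0}])

```text
time: 43.12
ee_pos: [0.4338, 0.1038, 0.3605]
eef_rot: [-0.012, 1.0, -0.0, 0.005]
ft_force: [0.2, 0.1, 0.1]
gripper_width: 0.0344
```

```bash
python3 - <<'E'
from h import *
c=cam('side')
go(.485,-.118,.239,A)
cv2.imwrite('pics/s7.png',cv2.resize(c['img'][90:225,130:310],None,fx=4.4,fy=4.4))
E
```

```text
yaw 0.023 spin -0.000 | tx -4.68 ty -22.30 tz 11.91 | F [ 0.4  0.3 -0.8] w 0.0264 t 43.2 p [0.433  0.1038 0.3581]
```

View pics/s7.png

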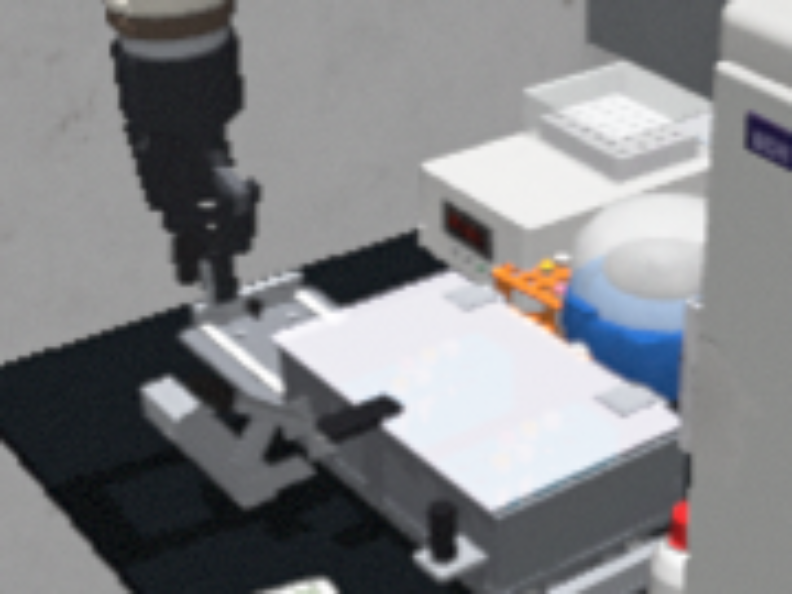

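The lever is up (pedal at (215,380)), the lid is flat shut, and the tab is at (360,415).

Emit:
send_rows(series=[{"claw": 0,"tx": -0.78,"ty": -3.72,"tz": 0,"spin": 0},{"claw": 0,"tx": -0.78,"ty": -3.72,"tz": 0,"spin": 0},{"claw": 0,"tx": -0.78,"ty": -3.72,"tz": 0,"spin": 0},{"claw": 0,"tx": -0.78,"ty": -3.72,"tz": 0,"spin": 0},{"claw": 0,"tx": -0.78,"ty": -3.72,"tz": 0,"spin": 0},{"claw": 0,"tx": -0.78,"ty": -3.72,"tz": 0,"spin": 0},{"claw": 0,"tx": 0,"ty": 0,"tz": 0,"spin": 0},{"claw": 0,"tx": 0,"ty": 0,"tz": 4,"spin": 0},{"claw": 0,"tx": 0,"ty": 0,"tz": 4,"spin": 0},{"claw": 0,"tx": 0,"ty": 0,"tz": 3,"spin": 0},{"claw": 0,"tx": 0,"ty": 0,"tz": 0.9,"spin": 0},{"claw": 0,"tx": 0,"ty": 0,"tz": 0,"spin": 0}])

```text
time: 44.68
ee_pos: [0.484, -0.1175, 0.2368]
eef_rot: [-0.012, 1.0, 0.0, -0.001]
ft_force: [0.2, 0.0, 0.4]
gripper_width: 0.0002
```

Emit:
send_rows(series=[{"claw": 0,"tx": 0,"ty": 0.7,"tz": 0,"spin": 0},{"claw": 0,"tx": 0,"ty": 0.7,"tz": 0,"spin": 0},{"claw": 0,"tx": 0,"ty": 0.7,"tz": 0,"spin": 0},{"claw": 0,"tx": 0,"ty": 0.7,"tz": 0,"spin": 0},{"claw": 0,"tx": 0,"ty": 0.8,"tz": 0,"spin": 0},{"claw": 0,"tx": 0,"ty": 0.8,"tz": 0,"spin": 0},{"claw": 0,"tx": 0,"ty": 1,"tz": 0,"spin": 0},{"claw": 0,"tx": 0,"ty": 1,"tz": 0,"spin": 0},{"claw": 0,"tx": 0,"ty": 1,"tz": 0,"spin": 0},{"claw": 0,"tx": 0,"ty": 1,"tz": 0,"spin": 0},{"claw": 0,"tx": 0,"ty": 1,"tz": 0,"spin": 0},{"claw": 0,"tx": 0,"ty": 1,"tz": 0,"spin": 0},{"claw": 0,"tx": 0,"ty": 1,"tz": 0,"spin": 0},{"claw": 0,"tx": 0,"ty": 1,"tz": 0,"spin": 0},{"claw": 0,"tx": 0,"ty": 1,"tz": 0,"spin": 0},{"claw": 0,"tx": 0,"ty": 1,"tz": 0,"spin": 0},{"claw": 0,"tx": 0,"ty": 1,"tz": 0,"spin": 0},{"claw": 0,"tx": 0,"ty": 0.7,"tz": 0,"spin": 0},{"claw": 0,"tx": 0,"ty": 0.4,"tz": 0,"spin": 0},{"claw": 0,"tx": 0,"ty": 0,"tz": 0,"spin": 0}])

```text
time: 47.18
ee_pos: [0.4803, 0.0471, 0.237]
eef_rot: [-0.012, 1.0, 0.0, -0.0]
ft_force: [0.0, -0.2, 0.3]
gripper_width: -0.0
```

Emit:
send_rows(series=[{"claw": 0,"tx": 0,"ty": 0.7,"tz": 0,"spin": 0},{"claw": 0,"tx": 0,"ty": 0.7,"tz": 0,"spin": 0},{"claw": 0,"tx": 0,"ty": 0.6,"tz": 0,"spin": 0},{"claw": 0,"tx": 0,"ty": 0.4,"tz": 0,"spin": 0},{"claw": 0,"tx": 0,"ty": 0.3,"tz": 0,"spin": 0},{"claw": 0,"tx": 0,"ty": 0,"tz": 0,"spin": 0}])

```text
time: 47.92
ee_pos: [0.4797, 0.0741, 0.2371]
eef_rot: [-0.012, 1.0, 0.0, -0.0]
ft_force: [-0.7, 0.4, -0.4]
gripper_width: 0.0002
```

Emit:
send_rows(series=[{"claw": 0,"tx": 0,"ty": 0.2,"tz": 0,"spin": 0},{"claw": 0,"tx": 0,"ty": 0.2,"tz": 0,"spin": 0},{"claw": 0,"tx": 0,"ty": 0,"tz": 0,"spin": 0}])

```text
time: 48.3
ee_pos: [0.4796, 0.078, 0.2371]
eef_rot: [-0.012, 1.0, 0.0, -0.0]
ft_force: [-0.7, 0.1, 0.4]
gripper_width: 0.0001
```

Emit:
send_rows(series=[{"claw": 0,"tx": 0,"ty": 0.3,"tz": 0,"spin": 0},{"claw": 0,"tx": 0,"ty": 0.2,"tz": 0,"spin": 0},{"claw": 0,"tx": 0,"ty": 0,"tz": 0,"spin": 0}])

```text
time: 48.68
ee_pos: [0.4797, 0.0813, 0.2372]
eef_rot: [-0.012, 1.0, -0.003, -0.0]
ft_force: [-0.9, -11.6, -0.5]
gripper_width: -0.0004
```

Emit:
send_rows(series=[{"claw": 0,"tx": 0,"ty": 0.2,"tz": 0,"spin": 0},{"claw": 0,"tx": 0,"ty": 0,"tz": 0,"spin": 0},{"claw": 0,"tx": 0,"ty": -0.6,"tz": 0,"spin": 0},{"claw": 0,"tx": 0,"ty": -0.3,"tz": -3,"spin": 0},{"claw": 0,"tx": 0,"ty": 0,"tz": -5,"spin": 0},{"claw": 0,"tx": 0,"ty": 0,"tz": -2,"spin": 0},{"claw": 0,"tx": 0,"ty": 0,"tz": 0,"spin": 0}])

```text
time: 49.55
ee_pos: [0.4803, 0.0761, 0.3388]
eef_rot: [-0.012, 1.0, 0.0, 0.002]
ft_force: [-0.0, 0.3, -0.5]
gripper_width: -0.0
```

```bash
python3 - <<'E'
from h import *
go(*loc(-.157,.171),.325,A)
E
```

```text
yaw 0.023 spin -0.000 | tx 5.14 ty 20.85 tz 1.38 | F [-0.   0.3 -0.5] w -0.0000 t 49.5 p [0.4803 0.0761 0.3388]
```

Emit:
send_rows(series=[{"claw": 0,"tx": 0.86,"ty": 3.48,"tz": 0,"spin": 0},{"claw": 0,"tx": 0.86,"ty": 3.48,"tz": 0,"spin": 0},{"claw": 0,"tx": 0.86,"ty": 3.48,"tz": 0,"spin": 0},{"claw": 0,"tx": 0.86,"ty": 3.48,"tz": 0,"spin": 0},{"claw": 0,"tx": 0.86,"ty": 3.48,"tz": 0,"spin": 0},{"claw": 0,"tx": 0.86,"ty": 3.45,"tz": 0,"spin": 0},{"claw": 0,"tx": 0,"ty": 0,"tz": 1.3,"spin": 0},{"claw": 0,"tx": 0.2,"ty": 0,"tz": 1.2,"spin": 0},{"claw": 0,"tx": 0.4,"ty": 0,"tz": 1.2,"spin": 0},{"claw": 0,"tx": 0.4,"ty": 0,"tz": 1.2,"spin": 0},{"claw": 0,"tx": 0.4,"ty": 0,"tz": 1.2,"spin": 0},{"claw": 0,"tx": 0.3,"ty": 0,"tz": 1.2,"spin": 0},{"claw": 0,"tx": 0.2,"ty": 0,"tz": 1.2,"spin": 0},{"claw": 0,"tx": 0,"ty": 0,"tz": 1.2,"spin": 0},{"claw": 0,"tx": 0,"ty": 0,"tz": 0.8,"spin": 0},{"claw": 0,"tx": 0,"ty": 0,"tz": 0,"spin": 0}])

```text
time: 51.55
ee_pos: [0.4043, 0.2825, 0.2314]
eef_rot: [-0.012, 1.0, -0.0, -0.0]
ft_force: [1.6, 0.7, -0.7]
gripper_width: -0.0
```

Emit:
send_rows(series=[{"claw": 0,"tx": 0,"ty": 0,"tz": 0.5,"spin": 0},{"claw": 0,"tx": 0,"ty": 0,"tz": 0.3,"spin": 0},{"claw": 0,"tx": 0,"ty": 0,"tz": 0,"spin": 0}])

```text
time: 51.92
ee_pos: [0.405, 0.2829, 0.2257]
eef_rot: [-0.012, 1.0, 0.0, 0.001]
ft_force: [-3.2, -1.3, 10.3]
gripper_width: -0.0001
```

Emit:
send_rows(series=[{"claw": 0,"tx": 0,"ty": 0,"tz": 0.3,"spin": 0},{"claw": 0,"tx": 0,"ty": 0,"tz": 0.1,"spin": 0},{"claw": 0,"tx": 0,"ty": 0,"tz": 0,"spin": 0}])

```text
time: 52.3
ee_pos: [0.4054, 0.2832, 0.2244]
eef_rot: [-0.012, 1.0, -0.0, 0.001]
ft_force: [-13.4, -6.4, 34.8]
gripper_width: 0.0004
```

Emit:
send_rows(series=[{"claw": 0,"tx": 0,"ty": 0,"tz": -3,"spin": 0},{"claw": 0,"tx": 0,"ty": 0,"tz": -5,"spin": 0},{"claw": 0,"tx": 0,"ty": 0,"tz": -5,"spin": 0},{"claw": 0,"tx": 3,"ty": 0,"tz": -4,"spin": 0},{"claw": 0,"tx": 3,"ty": 3,"tz": 0,"spin": 0},{"claw": 0,"tx": 3,"ty": 4,"tz": 0,"spin": 0},{"claw": 0,"tx": 0,"ty": 0,"tz": 0,"spin": 0},{"claw": 0,"tx": 0,"ty": 0,"tz": 0,"spin": 0}])

```text
time: 53.3
ee_pos: [0.3129, 0.3503, 0.39]
eef_rot: [-0.012, 1.0, -0.0, 0.0]
ft_force: [-0.3, 0.1, 0.4]
gripper_width: 0.0001
```

```bash
python3 - <<'E'
from h import *
c=cam('side');s=cam('top');save(s,'top9.npz')
a=cv2.resize(c['img'][85:235,90:270],None,fx=2.2,fy=2.2);b=cv2.resize(s['img'][115:265,125:305],None,fx=2.2,fy=2.2)
cv2.imwrite('pics/m9.png',np.hstack([a,b]))
go(0,0,0,A)
E
```

```text
yaw 0.022 spin -0.002 | tx 32.15 ty -34.24 tz 39.00 | F [ 0.2 -0.5 -0.2] w -0.0001 t 53.4 p [0.3134 0.3499 0.39  ]
```

View pics/m9.png

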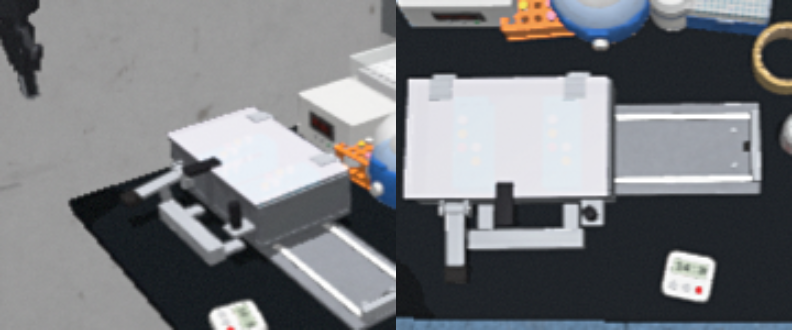

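The box is at the left end, the lever is level beyond the bar's end, and the lid is shut. The racks are faintly visible through it, and the timer is on the bench at (690,276).

```bash
python3 - <<'E'
from h import *
from plant import ticket
s=load('top9.npz');p=ray(s,125+196/2.2,115+212/2.2,.1);o=load('top1.npz')
print("post travel",p-ray(o,172+410/4,115+383/4,.1))
print(ticket.sign_off())
E
```

```text
post travel [-0.00349736  0.17351297  0.        ]
the job is handed in; nothing more can be done
None
```

The job is handed in, and as far as I can tell every step was carried out in order. The simulator gives no verdict, so this rests on my own readings.

- **Loading:** I pushed the box home to the right-hand stop and pressed the brake down to a firm stop at about 48 N. I then took the timer out and laid it flat on the free spot on the bench. There were two racks, and both went into the box upright. I swung the lid shut, and it stopped at about 35 N.
- **Moving:** I lifted the brake and pushed the box left until it met the stop. I then pressed the brake down again, to about 35 N at the same pedal height as at the right-hand end.

**Last checks:** The final pictures show the box at the left end, the lid flat, the lever level beyond the end of the catch bar and the timer on the bench. I never moved near the bottle or tape; I did not measure them again at the end. The run took about 53 s. The arm was clear of everything when I handed in.

**Disagreement:** A rough pixel measurement of the post puts the box's travel at 174 mm, not 180 mm. The limit is 172 mm, and that reading is only good to a few millimetres. The stop force and the brake going fully down (possible only within about 4 mm of an end) both say it is at the left end.

I viewed 16 pictures, two more than the budget of 14; one of them, early on, showed only the floor.

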